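# Set out a specimen and its reference targets on a scanning turntable

### The arm

A 6-joint arm with a two-finger parallel gripper is mounted at the origin on the work surface. World frame = base frame: x ahead of the robot, y to its left, z up, the work surface at z = 0. Lengths are in mm, angles in rad, forces in N, time in s.
With the tool pointing down it reaches from about 275 to 750 mm from the base axis. Payload 10.2 kg.
Tool frame: the origin (TCP) lies at the very end of the fingers, on their centre line; the grasp point (between the pads) lies 19 mm behind it; z points along the fingers, y is the direction in which the jaws open and shut (so a half turn about z gives the same grasp; the last joint's range is limited). The gripper opens to 85 mm and grips with 20 to 120 N. Pads are 22 mm wide; open, the fingers measure 114 mm over their backs; the gripper's body (76 mm by 85 mm) begins 54 mm behind the grasp point. The pads swing forward as they close: fully open they stand 13 mm farther back than shut.
Start: joints at [0.99, 0.313, 1.498, -0, 1.331, -0.223], TCP at [183.875, 491.753, 209.094] pointing down, gripper open.
Joint ranges: [-2.94, 2.94], [-0.97, 2.17], [0.19, 2.56], [-1.23, 4.37], [0.02, 3.11], [-2.88, 2.88]. Speed limits (rad/s): [2.39, 2.39, 3.01, 3.14, 3.14, 3.14].

### API

Orientations are given as a unit quaternion [w, x, y, z].
In Python, from rig import ctrl, eyes, order gives the robot as it stands.
- The arm moves only by the tool move_arm, never from a script. Its argument "deltas" is a list of rows, each a list of 6 numbers: the shift along the tool's x, y, z in cm, then the turn, a rotation vector about the tool's x, y, z in degrees. A call has exactly 10 rows; each row shifts and turns the commanded pose from where the row before left it, along the tool's axes as they then stand; what a row does not reach is not made up. A row lasts 1/10 s, in which the tool goes at most 50 mm and 8.59 degrees, less where a joint would pass 70% of its speed; a pose out of reach is approached as far as the arm can. A call is refused whole if a number of a shift passes 5 or a number of a turn 8.59, either way. A call with a gripper value outside its range is refused whole. "grip" is the finger opening in cm, from 0 to 8.54, set as the call begins (left out, the last holds). The fingers move at their own pace and stop on an object; "newtons" is the grip in N (left out, the last holds). Time passes only in rows, so rows that do not move let the fingers close, or fill a call up. It gives the time, the measured TCP pose, the force and the opening at its end, in the units of the state.
- ctrl.sense(): the state, without advancing time (a new reading comes with each control period).
- eyes.capture(name): name is "scene" or "top" or "wrist"; returns the picture (400x640x3 uint8, blue, green, red); there is no depth.
- eyes.camera_params(name): a dict with "K" (3x3 intrinsics, pixels), "k1" (the pictures are not rectified: a ray, as slopes to the right and down, at radius r is drawn at 1 + k1 r^2 times it, then the intrinsics apply), "camera_from_world" (4x4, takes a point from world to camera coordinates). Camera axes: x right, y down, z forward; pixel columns grow to the right and rows downward; lengths in mm; the calibration is good to about 2 mm. A picture is of the moment at which its call begins: read the wrist's pose just before it. camera_params takes no time and is no camera call; for the wrist camera it gives the pose at the moment of the call.
- order.finish_job(): hands the job in, once; it reports no verdict.
The state is a dict: "time_s": time; "joints": joint angles; "dq": joint speeds; "tau": joint torques, N m; "eef_pos": TCP position; "ee_rot": TCP orientation; "force": force on the tool from outside, world axes, zero at the start; "wrist_torque": the same for the moment, N m; "grip_width": opening from 0.0 (shut) to 1.0 (fully open).
Only numpy, scipy, OpenCV 4.12 (cv2) and the standard library are available. Lean on these libraries where they do the work, as an engineer would, in place of code of your own. Each camera call takes 0.05 s, during which the arm holds its last target.

### The job

Get the turntable ready for a scan: put the round stand in the middle circle and the toe-bone cast upright, wide end down, centred on top of it. As seen from the scanner looking at the turntable, stand the ball target on the circle to the left of the stand and the stepped target on the circle to its right, and lay the scale bar flat, marks up, on the circle in front (between the stand and the scanner), its length across the scanner's view; the circle behind stays empty. Leave everything standing free, each centred on its circle, and do not disturb the jar, the tray or the callipers.

Things in the scene. Friction and masses are not known exactly. Their poses are not given: they have to be found in the camera images.
- turntable: Fixed square base 260 mm, platter radius 125 mm, top 55 mm above table; does not turn. Printed circles: middle (radius 38) and four (radius 24) 82 mm out along +x, -x, +y, -y. Origin: centre of underside, z up. +x points to the scanner (fixed tower 110x160x240 mm, blue band, its axis 370-400 mm away): +x circle is in front, -x behind, -y left, +y right as seen from the scanner.
- stand_c (a point): Round specimen stand: loose flat grey plastic cylinder, diameter 60 mm, height 30 mm. The point is its centre, 15 mm above its underside; z up. Starts upright on the table.
- bone_c (a point): Loose cream plaster cast of a toe bone, standing upright on its wide end: 75 mm high, wide end 48 mm in diameter, waist about 30 mm in diameter between 30 and 46 mm above the foot, upper end about 38 mm wide. The point is on its axis, half-way up (37.5 mm above its foot); z points from the wide end to the other end.
- ball_c (a point): Loose ball target: white ball of diameter 36 mm on a dark round foot of diameter 28 mm; 42 mm high in all. The point is the centre of the ball, 24 mm above the underside; z up. Starts upright.
- steps_c (a point): Loose stepped target: aluminium, three round steps one on the other, diameters 40, 27 and 14 mm, heights 20, 12 and 10 mm from the bottom; 42 mm high in all. The point is on its axis, half-way up (21 mm above the underside); z up. Starts upright.
- bar_c (a point): Loose scale bar: white plastic bar 80 mm long, 16 mm wide, 20 mm high, with four dark squares on its top. The point is its centre, 10 mm above its underside; x along its length, y across, z up.
- jar: Bystander, to be left alone: small glass jar with a white lid, diameter 56 mm, 60 mm high; origin at the centre of its underside.
- tray: Bystander, to be left alone: low beige tray 150 x 100 x 30 mm with small bone casts in it; origin at the centre of its underside.
- calliper: Bystander, to be left alone: steel callipers lying flat along their own x, 170 mm long, jaws to -y, under 10 mm high; origin near the middle of the beam's underside.
Things that resemble listed ones, but are neither listed nor needed, are in the scene too. Several things look just like the part that bears bar_c: the one meant starts farthest to the robot's right. What is shaped like the part that bears bone_c but green is not meant.

How it is judged (in metres and radians):
At the end, for the whole second after the job is handed in: Seen from the scanner: stand on middle circle, ball left, steps right, bar in front; each within 12 mm of its circle's centre along and across the view, on the platter (4 mm), upright (0.12 rad); bar crosswise (0.25 rad); bone upright on the stand, within 12 mm of its centre; all at rest (x of stand_c in the frame of turntable between -0.012 and 0.012 m and y of stand_c in the frame of turntable between -0.012 and 0.012 m and z of stand_c in the frame of turntable between 0.066 and 0.074 m and x of ball_c in the frame of turntable between -0.012 and 0.012 m and y of ball_c in the frame of turntable between -0.094 and -0.07 m and z of ball_c in the frame of turntable between 0.075 and 0.083 m and x of steps_c in the frame of turntable between -0.012 and 0.012 m and y of steps_c in the frame of turntable between 0.07 and 0.094 m and z of steps_c in the frame of turntable between 0.072 and 0.08 m and x of bar_c in the frame of turntable between 0.07 and 0.094 m and y of bar_c in the frame of turntable between -0.012 and 0.012 m and z of bar_c in the frame of turntable between 0.061 and 0.069 m and angle between the x axis of bar_c and the y axis of turntable, either way round below 0.25 rad and horizontal distance between bone_c and stand_c below 0.012 m and z of bone_c in the frame of turntable between 0.1185 and 0.1265 m and angle between each of stand_c, bone_c, ball_c, steps_c, bar_c's own z axis and vertical below 0.12 rad and linear speed of each of stand, bone, ball, steps, bar below 0.02 m/s and angular speed of each of stand, bone, ball, steps, bar below 0.2 rad/s); the robot touches nothing.
It fails at once if the jar is shifted by more than 15 mm (distance of jar from where it was at the start of the episode above 0.015 m).
It fails at once if the tray is shifted by more than 15 mm (distance of tray from where it was at the start of the episode above 0.015 m).
It fails at once if the calliper is shifted by more than 15 mm (distance of calliper from where it was at the start of the episode above 0.015 m).
It also fails if it takes over 128 s, if anything falls off the work surface, if the arm or the gripper's body presses on something with over 40 N, if the wrist force passes 120 N, or if a joint passes its speed limit or range.

## Working session

There is one attempt and no reset: what is moved stays moved. The work goes in short steps, Python scripts to look and compute and a tool call to move; the robot and the scene stay as the last step left them, time stands still between calls to the robot, and variables do not carry over. Pictures are saved under pics/ and viewed, and the job is handed in when it is done.

Besides the shell and the picture viewer there is one more tool, called after "Emit:" as a command line: name --pt "numbers of a row" for each row, then --argument value for the rest. move_arm: Moves the arm, as the interface text tells. Its arguments: {"type":"object","properties":{"deltas":{"type":"array"},"grip":{"type":"number"},"newtons":{"type":"number"}},"required":["deltas"]}

```bash
ls; mkdir -p pics
python3 - <<'E'
from rig import ctrl, eyes, order
import cv2, numpy as np
print(ctrl.sense())
for n in ["scene","top","wrist"]:
    p=eyes.camera_params(n); print(n,p)
    cv2.imwrite(f"pics/{n}0.png",eyes.capture(n))
E
```

```text
pics
{'time_s': 0.0, 'joints': array([ 9.89568723e-01,  3.13455441e-01,  1.49845125e+00,  6.29133724e-06,
        1.33097738e+00, -2.23385552e-01]), 'dq': array([ 0.0006525 , -0.0002474 , -0.00124894, -0.00075493,  0.00086942,
        0.00123529]), 'tau': array([ 1.28915242e-03, -4.12258029e+01, -2.59752399e+01, -6.53616144e-05,
        3.98667500e-03, -6.12600232e-06]), 'eef_pos': array([183.72592903, 491.49926912, 208.52697184]), 'ee_rot': array([-2.55632385e-04,  1.77968628e-01,  9.84035950e-01, -5.92957420e-04]), 'force': array([-0.15114674, -0.12450126, -0.50188748]), 'wrist_torque': array([ 0.00583415,  0.01180427, -0.00093395]), 'grip_width': 0.9973537019158187}
scene {'K': array([[519.50400394,   0.        , 317.27940749],
       [  0.        , 519.50400394, 198.80533519],
       [  0.        ,   0.        ,   1.        ]]), 'k1': 0.006831826285536481, 'camera_from_world': array([[-4.87225125e-01,  8.73270875e-01, -3.10754644e-03,
         8.71166301e+01],
       [ 5.94429324e-01,  3.29039652e-01, -7.33748380e-01,
        -3.46660788e+02],
       [-6.39738584e-01, -3.59347863
[... 549 characters left out ...]
6498818e-02, -9.93740755e-01,
         9.44760824e+02],
       [ 0.00000000e+00,  0.00000000e+00,  0.00000000e+00,
         1.00000000e+00]])}
wrist {'K': array([[299.59822535,   0.        , 321.78011153],
       [  0.        , 299.59822535, 199.1880186 ],
       [  0.        ,   0.        ,   1.        ]]), 'k1': -0.05000659704006081, 'camera_from_world': array([[ 3.51445643e-01,  9.36205493e-01, -2.28795585e-03,
        -5.24483687e+02],
       [ 8.96137905e-01, -3.35695190e-01,  2.90250918e-01,
        -3.72671248e+01],
       [ 2.70966448e-01, -1.04057744e-01, -9.56947841e-01,
         3.79877083e+02],
       [ 0.00000000e+00,  0.00000000e+00,  0.00000000e+00,
         1.00000000e+00]])}
```

View pics/scene0.png

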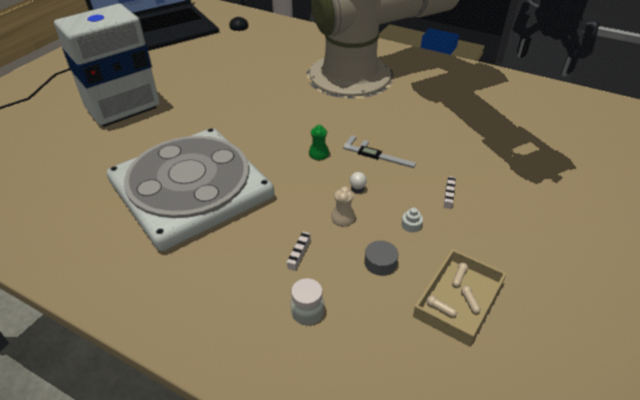

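View pics/top0.png

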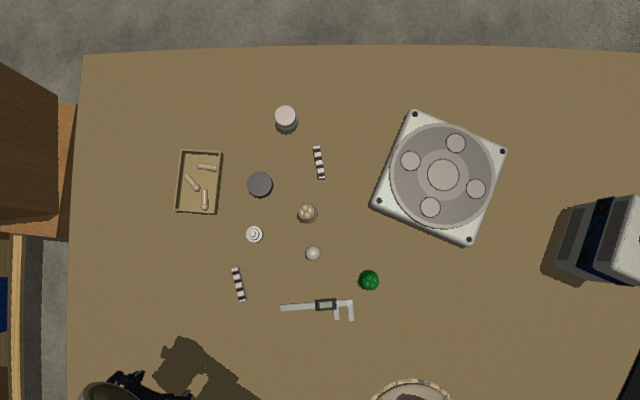

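View pics/wrist0.png

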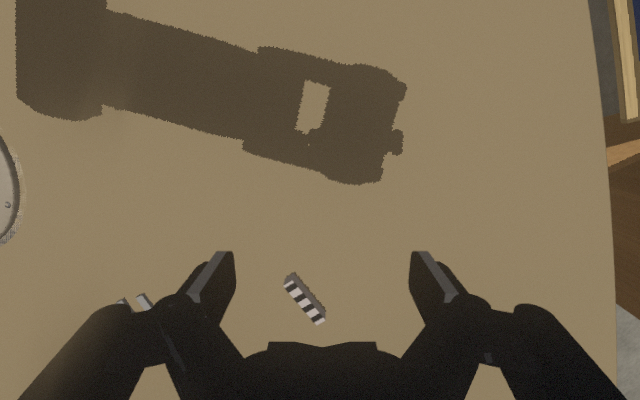

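Top view: bars at (320,162) and (238,284), so the right-most is (320,162). The cream bone is at (307,213) and the green one at (369,281) is not meant. The ball is at (313,254), the steps at (254,234), the stand at (260,184), the jar at (286,118). The turntable centre is at (443,175), with the scanner toward image right, so the front circle is (476,189), left is (430,207) and right is (456,143).

```bash
cat > h.py <<'E'
from rig import ctrl, eyes, order
import cv2, numpy as np
def ray(n,uv,P=None):
    P=P or eyes.camera_params(n); T=P["camera_from_world"]; R=T[:3,:3]; t=T[:3,3]
    uv=np.atleast_2d(np.asarray(uv,float))[:,None,:]
    q=cv2.undistortPoints(uv,P["K"],np.array([P["k1"],0,0,0,0]))[:,0]
    d=np.c_[q,np.ones(len(q))]@R
    return -R.T@t, d
def plane(n,uv,z,P=None):
    o,d=ray(n,uv,P); return o+d*((z-o[2])/d[:,2])[:,None]
def proj(n,X,P=None):
    P=P or eyes.camera_params(n); T=P["camera_from_world"]
    X=np.atleast_2d(np.asarray(X,float))
    return cv2.projectPoints(X,cv2.Rodrigues(T[:3,:3])[0],T[:3,3],P["K"],np.array([P["k1"],0,0,0,0]))[0][:,0]
E
python3 - <<'E'
import cv2
a=cv2.imread('pics/top0.png')
cv2.imwrite('pics/topcropA.png',cv2.resize(a[100:315,170:380],None,fx=2.79,fy=2.79,interpolation=cv2.INTER_CUBIC))
cv2.imwrite('pics/topcropB.png',cv2.resize(a[100:255,360:520],None,fx=3.8,fy=3.8,interpolation=cv2.INTER_CUBIC))
b=cv2.imread('pics/scene0.png')
cv2.imwrite('pics/scropA.png',cv2.resize(b[110:335,270:520],None,fx=2.6,fy=2.6,interpolation=cv2.INTER_CUBIC))
E
```

```text
(no output)
```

View pics/topcropA.png

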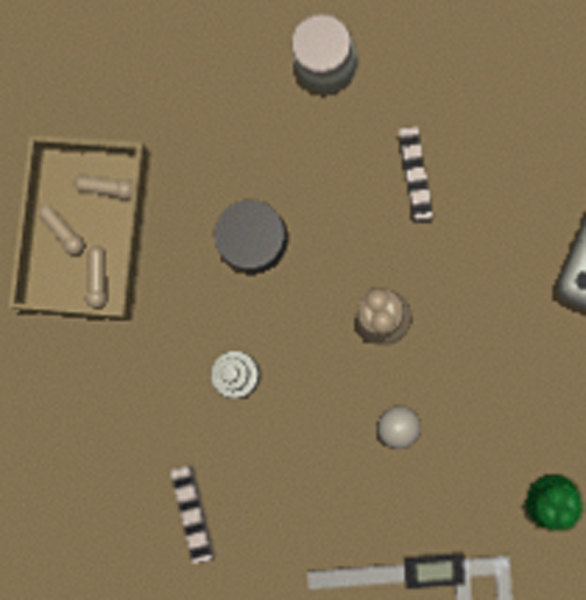

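View pics/topcropB.png

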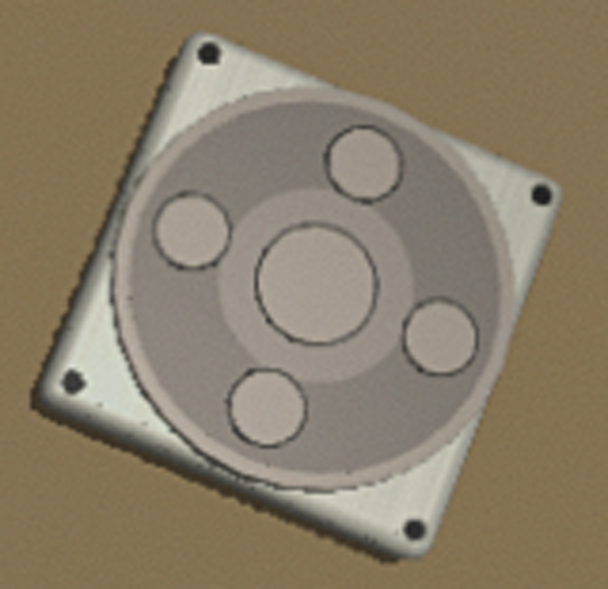

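View pics/scropA.png

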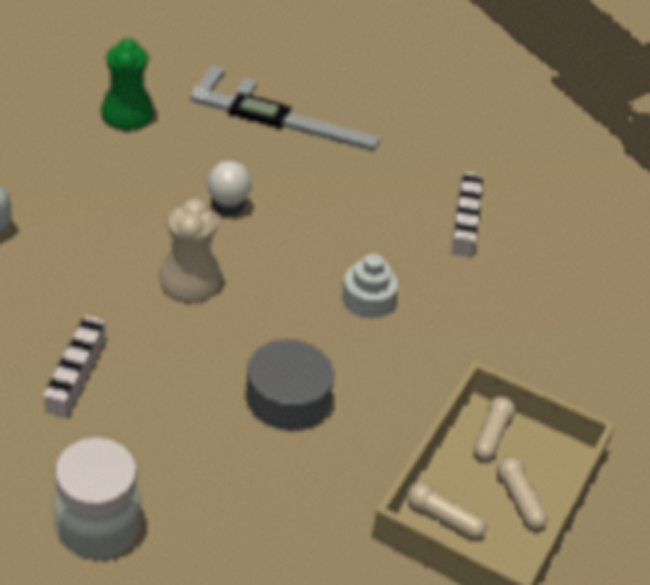

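Run:
```python
from h import *
def A(p,s=2.79,o=(170,100)): return (np.array(p,float)+.5)/s-.5+np.array(o)
B=lambda p:A(p,3.8,(360,100)); S=lambda p:A(p,2.6,(270,110))
np.set_printoptions(precision=1,suppress=True)
for n,p,z in [("stand",(250,236),30),("steps",(232,373),42),("ball",(399,428),24),("bonetop",(381,313),70),("barA",(409,127),20),("barB",(423,221),20),("jartop",(321,43),60),("green",(553,500),65),("bar2",(191,515),20)]:
    print(n,A(p),plane("top",A(p),z)[0])
for n,p,z in [("stand",(290,372),30),("steps",(373,260),42),("ball",(229,185),24),("bonetop",(193,217),70),("barA",(93,321),20),("barB",(57,400),20)]:
    print("S",n,plane("scene",S(p),z)[0])
C=plane("top",[B(p) for p in [(317,284),(440,337),(192,230),(364,164),(267,408)]],55)
print(C)
d=C[1]-C[2]; e=C[3]-C[4]; print(np.degrees(np.arctan2(d[1],d[0])),np.degrees(np.arctan2(e[1],e[0])),np.linalg.norm(d),np.linalg.norm(e), C[1:].mean(0))
# scene mask refine for stand/ball in top
a=cv2.imread('pics/top0.png')
# scene turntable circles
Sc=plane("scene",[(187,171),(149,187),(223,156),(170,152),(206,193)],55); print(Sc)
# scanner
print(proj("top",[*C]))
```

```text
stand [259.3 184.3] [584. 354.  30.]
steps [252.8 233.4] [467.7 365.9  42. ]
ball [312.7 253.1] [421.8 228.6  24. ]
bonetop [306.2 211.9] [514.1 240.9  70. ]
barA [316.3 145.2] [679.3 219.   20. ]
barB [321.3 178.9] [597.  207.5  20. ]
jartop [284.7 115.1] [742.4 291.4  60. ]
green [367.9 278.9] [364.2 105.   65. ]
bar2 [238.1 284.3] [349.5 403.8  20. ]
S stand [584.6 357.4  30. ]
S steps [465.4 369.7  42. ]
S ball [421.4 232.   24. ]
S bonetop [515.4 246.   70. ]
S barA [600.5 209.9  20. ]
S barB [676.7 225.6  20. ]
[[ 599.6  -74.3   55. ]
 [ 566.6 -149.    55. ]
 [ 633.3    1.2   55. ]
 [ 674.3 -107.1   55. ]
 [ 524.1  -40.7   55. ]]
-113.9686372314176 -23.846158538628536 164.40330781507927 164.21166359005016 [599.6 -73.9  55. ]
[[ 595.3  -71.4   55. ]
 [ 670.1 -105.    55. ]
 [ 519.8  -37.    55. ]
 [ 563.3 -144.    55. ]
 [ 629.8    4.2   55. ]]
[[443.1 174.4]
 [475.4 188.3]
 [410.2 160.2]
 [455.4 142.8]
 [429.9 207. ]]
```

```bash
cat >> h.py <<'E'
from scipy.spatial.transform import Rotation as Rn
def tool():
    s=ctrl.sense(); q=s["ee_rot"]; return s, np.array(s["eef_pos"]), Rn.from_quat([q[1],q[2],q[3],q[0]]).as_matrix()
def plan(xyz,yawy=None):
    """yawy: desired world angle (deg) of tool y axis (mod 180)"""
    s,p,R=tool(); d=R.T@(np.array(xyz,float)-p)/10
    ya=np.degrees(np.arctan2(R[1,1],R[0,1])); out=0
    if yawy is not None: out=-((yawy-ya+90)%180-90)
    print("t %.2f"%s["time_s"],"pos",np.round(p,1),"yawY %.1f"%ya,"tilt %.2f"%np.degrees(np.arccos(-R[2,2])),"j6 %.2f"%s["joints"][5],"F",np.round(s["force"],1),"g %.3f"%s["grip_width"])
    print("  delta tool cm",np.round(d,2),"turn z deg %.1f"%out)
E
python3 - <<'E'
from h import *
P=eyes.camera_params("wrist"); T=P["camera_from_world"]; c=-T[:3,:3].T@T[:3,3]
s,p,R=tool(); print("cam in tool",R.T@(c-p),"fwd in tool",R.T@T[2,:3])
plan((638.4,215.5,150),99.5)
E
```

```text
cam in tool [  73.89969183    0.50266372 -164.52899257] fwd in tool [-0.29048198 -0.00147789  0.95687932]
t 0.15 pos [183.8 491.6 208.7] yawY 69.5 tilt 0.06 j6 -0.22 F [-0.1 -0.6 -0. ] g 1.000
  delta tool cm [-52.25  -9.93   5.87] turn z deg -30.0
```

Emit:
move_arm --pt "-2.5 -0.5 0 0 0 0" --pt "-4.5 -0.9 0 0 0 0" --pt "-4.5 -0.9 0 0 0 0" --pt "-4.5 -0.9 0 0 0 0" --pt "-4.5 -0.9 0 0 0 0" --pt "-4.5 -0.9 0 0 0 0" --pt "-4.5 -0.9 0 0 0 0" --pt "-4.5 -0.9 0 0 0 0" --pt "-4.5 -0.9 0 0 0 0" --pt "-4.5 -0.9 0 0 0 0" --grip 8 --newtons 40

```text
time_s: 1.15
eef_pos: [557.9, 259.3, 208.8]
ee_rot: [-0.0, 0.178, 0.984, -0.0]
force: [0.3, 1.7, 0.5]
grip_width: 0.937
```

Emit:
move_arm --pt "-4 -0.6 0.5 0 0 0" --pt "-3 -0.5 0.6 0 0 0" --pt "-2 -0.3 0.6 0 0 0" --pt "-0.2 0 0.6 0 0 -5" --pt "0 0 0.6 0 0 -7" --pt "0 0 0.6 0 0 -7" --pt "0 0 0.6 0 0 -7" --pt "0 0 0.6 0 0 -4" --pt "0 0 0.6 0 0 0" --pt "0 0 0.5 0 0 0"

```text
time_s: 2.15
eef_pos: [637.6, 215.2, 150.4]
ee_rot: [-0.0, -0.082, 0.997, -0.0]
force: [0.2, -0.3, -0.3]
grip_width: 0.936
```

Run:
```python
from h import *
plan((638.4,215.5,150),99.5)
P=eyes.camera_params("wrist")
np.save("w1.npy",P,allow_pickle=True)
cv2.imwrite("pics/w1.png",eyes.capture("wrist"))
print(proj("wrist",[(638.4,215.5,20)],P))
```

```text
t 2.15 pos [637.6 215.2 150.4] yawY 99.4 tilt 0.04 j6 -1.58 F [ 0.2 -0.3 -0.3] g 0.936
  delta tool cm [-0.08  0.01  0.04] turn z deg -0.1
[[321.9172112  185.21926458]]
```

View pics/w1.png

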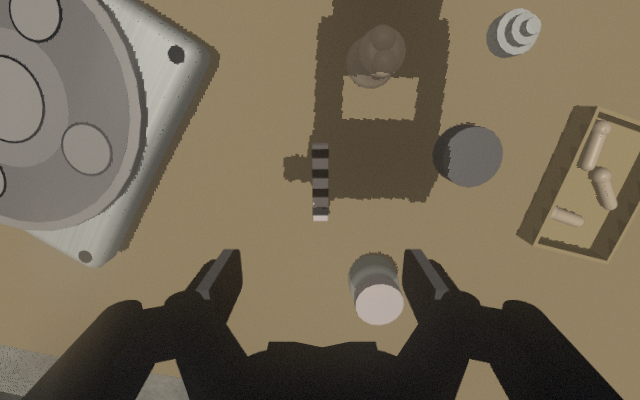

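Run:
```python
from h import *
P=np.load("w1.npy",allow_pickle=True).item()
a=plane("wrist",[(320,144),(320.7,214.5)],20,P); print(a,a.mean(0),np.degrees(np.arctan2(*(a[1]-a[0])[[1,0]])))
# stand, steps, jar from wrist
print(plane("wrist",(516+15,26),42,P), plane("wrist",(379,304),60,P), plane("wrist",(38,14),55,P),plane("wrist",(87,149),55,P))
plan((a.mean(0)[0],a.mean(0)[1],4))
```

```text
[[597.79009762 206.94211048  20.        ]
 [669.70560292 219.34706946  20.        ]] [633.74785027 213.14458997  20.        ] 9.786843371971665
[[467.5484731  365.93691525  42.        ]] [[740.19587318 290.22948295  60.        ]] [[524.37455832 -37.79059053  55.        ]] [[630.33132599   1.75283314  55.        ]]
t 2.20 pos [637.4 215.2 149.6] yawY 99.4 tilt 0.11 j6 -1.58 F [ 0.6  0.2 -0.4] g 0.937
  delta tool cm [ 0.36 -0.14 14.56] turn z deg 0.0
```

Emit:
move_arm --pt "0 -0.05 1.5 0 0 0" --pt "0 0 2 0 0 0" --pt "0 0 2 0 0 0" --pt "0 0 2 0 0 0" --pt "0 0 2 0 0 0" --pt "0 0 2 0 0 0" --pt "0 0 1.6 0 0 0" --pt "0 0 1 0 0 0" --pt "0 0 0.5 0 0 0" --pt "0 0 0 0 0 0" --grip 6

```text
time_s: 3.2
eef_pos: [637.9, 214.8, 4.9]
ee_rot: [-0.0, -0.083, 0.997, -0.0]
force: [0.1, -0.3, -0.4]
grip_width: 0.701
```

Emit:
move_arm --pt "0 0 0 0 0 0" --pt "0 0 0 0 0 0" --pt "0 0 0 0 0 0" --pt "0 0 0 0 0 0" --pt "0 0 0 0 0 0" --pt "0 0 0 0 0 0" --pt "0 0 0 0 0 0" --pt "0 0 0 0 0 0" --pt "0 0 0 0 0 0" --pt "0 0 0 0 0 0" --grip 0

```text
time_s: 4.2
eef_pos: [637.9, 214.8, 5.1]
ee_rot: [0.0, -0.083, 0.997, 0.0]
force: [0.0, 0.5, 0.4]
grip_width: -0.004
```

Run:
```python
from h import *
plan((566,-146,150),66.1)
P=eyes.camera_params("wrist")
cv2.imwrite("pics/w2.png",eyes.capture("wrist"))
```

```text
t 4.20 pos [637.9 214.8   5.1] yawY 99.5 tilt 0.00 j6 -1.59 F [0.  0.5 0.4] g -0.004
  delta tool cm [ 13.04 -34.4  -14.49] turn z deg 33.4
```

View pics/w2.png

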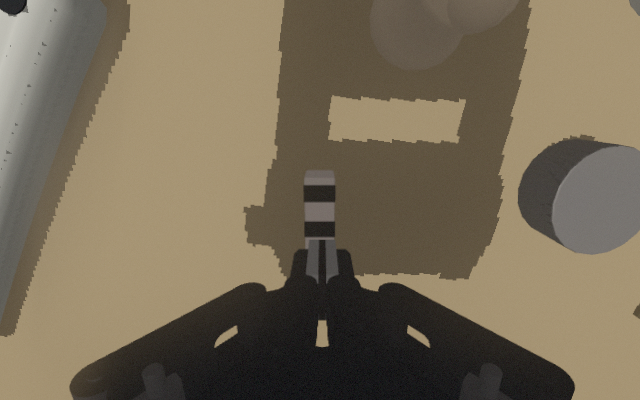

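Run:
```python
from h import *
s,p,R=tool()
P=eyes.camera_params("wrist")
print("tcp",proj("wrist",[p,p+R@[0,0,-19],p+R@[20,0,0],p+R@[40,0,-15],p+R@[-40,0,-15]],P))
print(plane("wrist",[(320,171),(320,182),(320,240)],20,P),plane("wrist",[(320,171),(320,182)],0,P))
im=eyes.capture("top"); cv2.imwrite("pics/t2.png",cv2.resize(im[100:280,220:460],None,fx=3,fy=3,interpolation=cv2.INTER_CUBIC))
im=eyes.capture("scene"); cv2.imwrite("pics/s2.png",cv2.resize(im[150:320,230:430],None,fx=3.4,fy=3.4,interpolation=cv2.INTER_CUBIC))
```

```text
tcp [[321.67937515 237.38215262]
 [321.65196778 251.93542783]
 [321.63139521 205.5563664 ]
 [321.54808576 177.42143359]
 [321.75379331 309.77325877]]
[[595.28903042 206.84449889  20.        ]
 [600.94982825 207.77431221  20.        ]
 [632.96737049 213.0311537   20.        ]] [[599.31883682 207.38176234   0.        ]
 [605.73638198 208.43587505   0.        ]]
```

View pics/t2.png

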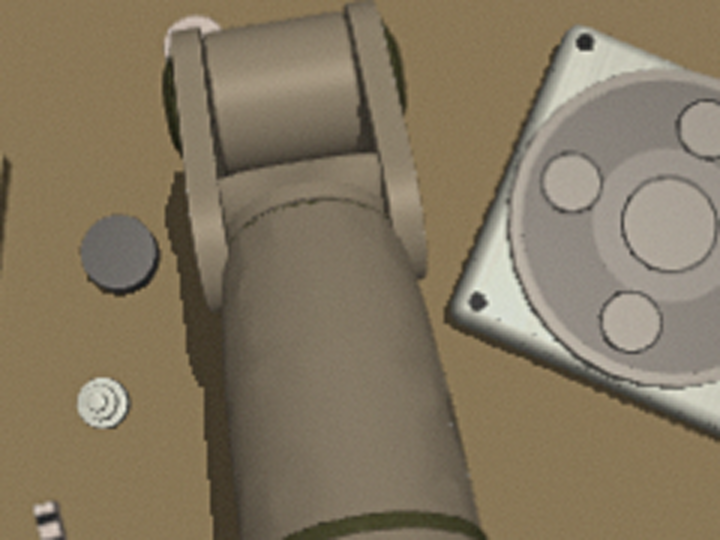

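View pics/s2.png

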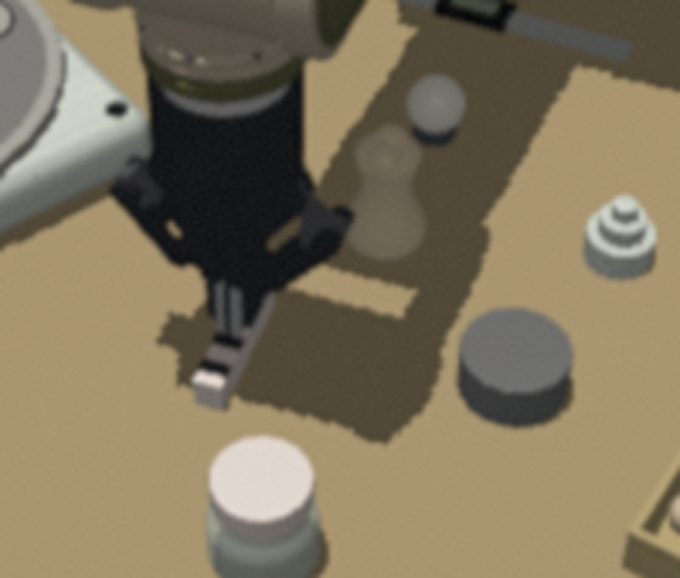

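Run:
```python
from h import *
im=cv2.imread("pics/w2.png"); cv2.imwrite("pics/w2c.png",cv2.resize(im[160:340,220:420],None,fx=3.3,fy=3.3,interpolation=cv2.INTER_CUBIC))
s=ctrl.sense(); print(s["time_s"],s["grip_width"],s["force"],s["eef_pos"])
```

```text
4.35 -0.0003840676773887266 [ 0.10295663 -0.68162284 -0.36994704] [637.8823864  214.81308369   5.08400418]
```

View pics/w2c.png

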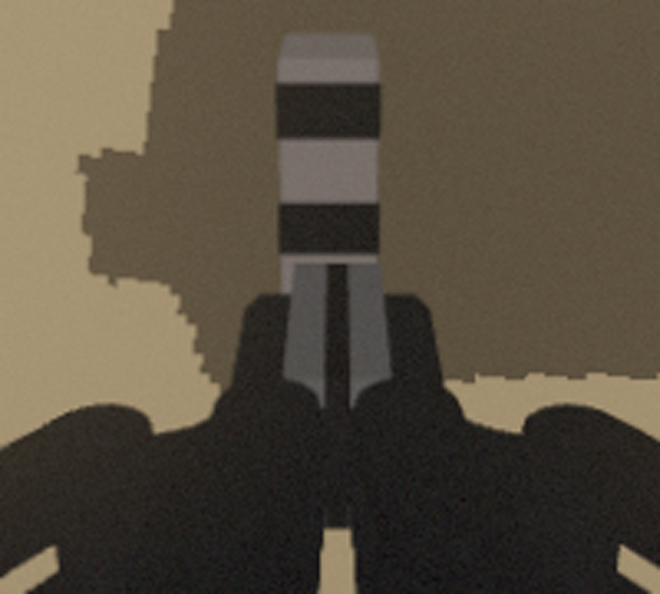

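Run:
```python
from h import *
s,p,R=tool()
P=eyes.camera_params("wrist")
for h in (0,5,10,15,20,25): print(h,[np.round(proj("wrist",[p+R@[x,y,-h]],P)[0],1) for x,y in((11,0),(11,8),(11,14),(-11,8))])
```

```text
0 [array([321.7, 220.2]), array([335.4, 220.1]), array([345.6, 220.1]), array([334.9, 254. ])]
5 [array([321.7, 223.3]), array([335.8, 223.3]), array([346.3, 223.3]), array([335.3, 257.9])]
10 [array([321.7, 226.6]), array([336.2, 226.6]), array([347. , 226.6]), array([335.6, 262. ])]
15 [array([321.7, 230.1]), array([336.6, 230.1]), array([347.7, 230.1]), array([336. , 266.4])]
20 [array([321.7, 233.8]), array([337. , 233.8]), array([348.5, 233.8]), array([336.4, 271. ])]
25 [array([321.7, 237.8]), array([337.5, 237.7]), array([349.3, 237.7]), array([336.9, 275.9])]
```

Run:
```python
from h import *
s,p,R=tool()
for h in (0,10,15,20,30): 
    q=proj("scene",[p+R@[0,0,-h],p+R@[-11,0,-h]])
    print(h,np.round((q-[230,150]+.5)*3.4-.5,0))
im=eyes.capture("scene"); cv2.imwrite("pics/s3.png",cv2.resize(im[190:280,250:350],None,fx=6,fy=6,interpolation=cv2.INTER_CUBIC))
print(proj("scene",[p,(638.6,214.2,20)]))
```

```text
0 [[232. 350.]
 [224. 364.]]
10 [[231. 337.]
 [224. 352.]]
15 [[231. 331.]
 [223. 346.]]
20 [[231. 325.]
 [223. 339.]]
30 [[230. 312.]
 [223. 327.]]
[[297.80017353 252.47454215]
 [297.08028916 247.21134691]]
```

View pics/s3.png

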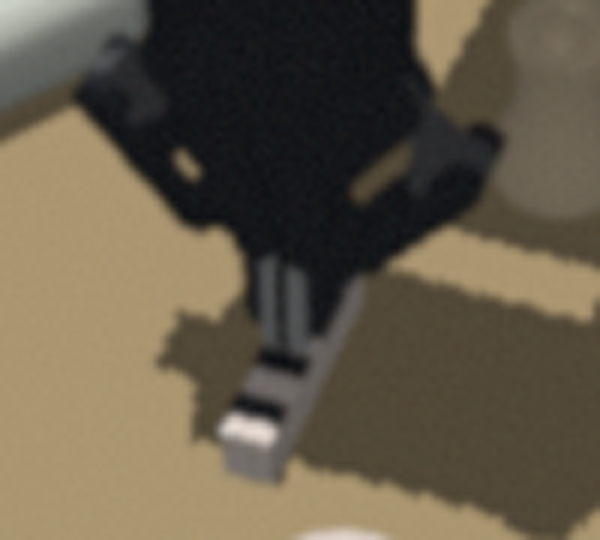

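```bash
python3 - <<'E'
from h import *
s,p,R=tool()
P=eyes.camera_params("wrist")
def tf(uv,y):
    o,d=ray("wrist",uv,P); o=R.T@(o-p); d=d@R; k=(y-o[1])/d[:,1]; return o+d*k[:,None]
print("open inner corner",tf([(412,252)],42.5),tf([(427,252)],48), tf([(232,252)],-42.5))
print("closed outer",tf([(336.5,240)],8),tf([(338,275)],8), tf([(350,250)],14))
E
python3 - <<'E'
import cv2
im=cv2.imread("pics/wrist0.png"); cv2.imwrite("pics/w0c.png",cv2.resize(im[220:400,160:480],None,fx=2.4,fy=2.4,interpolation=cv2.INTER_CUBIC))
E
```

```text
open inner corner [[  9.26190999  42.5        -37.71752901]] [[ 11.34923055  48.         -41.92831619]] [[  8.83657105 -42.5        -36.69301875]]
closed outer [[  5.78709494   8.         -16.40315677]] [[ -4.28386534   8.         -35.31331384]] [[  6.84551719  14.         -30.50583565]]
```

View pics/w0c.png

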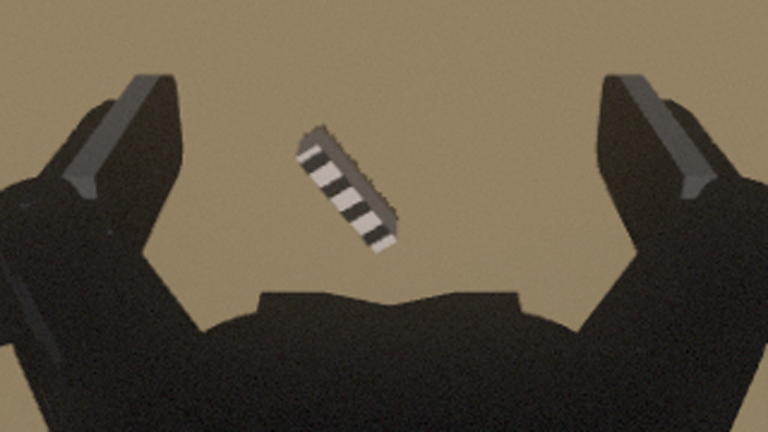

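The fingers shut on nothing. Both the wrist and the scene view put the visible fingertips about 24 mm above the stated TCP, so the tips stopped roughly 9 mm above the bar. I'll lower by that amount and check the force.

Emit:
move_arm --pt "0 0 0 0 0 0" --pt "0 0 0 0 0 0" --pt "0 0 0 0 0 0" --pt "0 0 0 0 0 0" --pt "0 0 0.3 0 0 0" --pt "0 0 0.4 0 0 0" --pt "0 0 0.4 0 0 0" --pt "0 0 0.4 0 0 0" --pt "0 0 0.4 0 0 0" --pt "0 0 0.2 0 0 0" --grip 5

```text
time_s: 5.4
eef_pos: [637.7, 214.7, -16.5]
ee_rot: [-0.0, -0.083, 0.997, -0.0]
force: [-0.3, -0.2, 0.0]
grip_width: 0.582
```

Emit:
move_arm --pt "0 0 0 0 0 0" --pt "0 0 0 0 0 0" --pt "0 0 0 0 0 0" --pt "0 0 0 0 0 0" --pt "0 0 0 0 0 0" --pt "0 0 0 0 0 0" --pt "0 0 0 0 0 0" --pt "0 0 0 0 0 0" --pt "0 0 0 0 0 0" --pt "0 0 0 0 0 0" --grip 0

```text
time_s: 6.4
eef_pos: [638.1, 214.8, -15.6]
ee_rot: [0.0, -0.083, 0.997, 0.0]
force: [0.0, 0.0, 5.6]
grip_width: 0.173
```

Run:
```python
from h import *
plan((566,-146,150),66.1)
P=eyes.camera_params("wrist")
im=eyes.capture("wrist")
cv2.imwrite("pics/w4.png",cv2.resize(im[140:360,180:460],None,fx=2.5,fy=2.5,interpolation=cv2.INTER_CUBIC))
```

```text
t 6.40 pos [638.1 214.8 -15.6] yawY 99.5 tilt 0.03 j6 -1.59 F [0.  0.  5.6] g 0.173
  delta tool cm [ 13.05 -34.4  -16.57] turn z deg 33.4
```

View pics/w4.png

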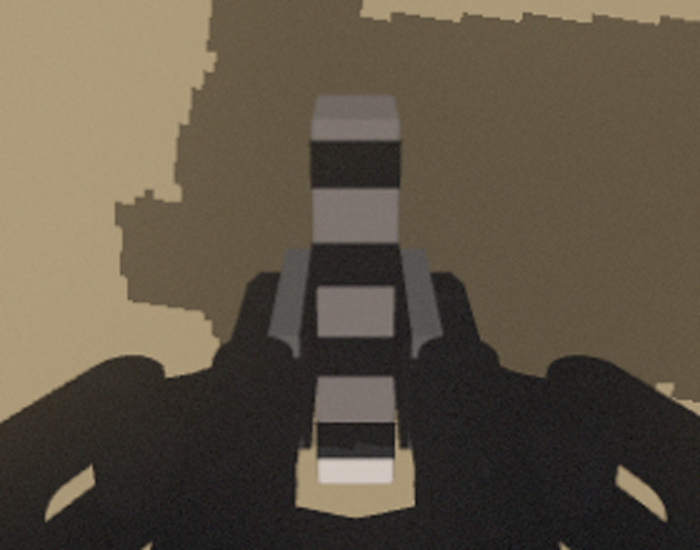

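Emit:
move_arm --pt "0 0 -0.5 0 0 0" --pt "0 0 -1.5 0 0 0" --pt "0 0 -2.5 0 0 0" --pt "0 0 -2.5 0 0 0" --pt "0 0 -2.5 0 0 0" --pt "0.5 -1.5 -2 0 0 0" --pt "1.1 -3 -0.5 0 0 0" --pt "1.2 -3.2 0 0 0 0" --pt "1.2 -3.2 0 0 0 0" --pt "1.2 -3.2 0 0 0 0"

```text
time_s: 7.45
eef_pos: [609.4, 65.9, 105.1]
ee_rot: [0.0, -0.083, 0.997, -0.0]
force: [0.2, 0.0, -1.2]
grip_width: 0.174
```

Emit:
move_arm --pt "1.2 -3.2 0 0 0 0" --pt "1.2 -3.2 0 0 0 0" --pt "1.2 -3.2 0 0 0 0" --pt "1.2 -3.2 0 0 0 0" --pt "1.2 -3.2 0 0 0 0" --pt "1 -2.5 0 0 0 6" --pt "0.6 -1.5 0 0 0 8" --pt "0 0 0 0 0 8" --pt "0 0 0 0 0 8" --pt "0 0 0 0 0 3.4"

```text
time_s: 8.45
eef_pos: [566.2, -142.4, 104.9]
ee_rot: [0.0, 0.21, 0.978, -0.0]
force: [-0.8, 0.0, -0.0]
grip_width: 0.175
```

Run:
```python
from h import *
plan((564.8,-148,45),66.1)
P=eyes.camera_params("wrist"); np.save("w5.npy",P,allow_pickle=True)
im=eyes.capture("wrist"); cv2.imwrite("pics/w5.png",im)
```

```text
t 8.45 pos [ 566.2 -142.4  104.9] yawY 65.8 tilt 0.02 j6 -1.60 F [-0.8  0.  -0. ] g 0.175
  delta tool cm [-0.1  -0.57  5.99] turn z deg -0.3
```

View pics/w5.png

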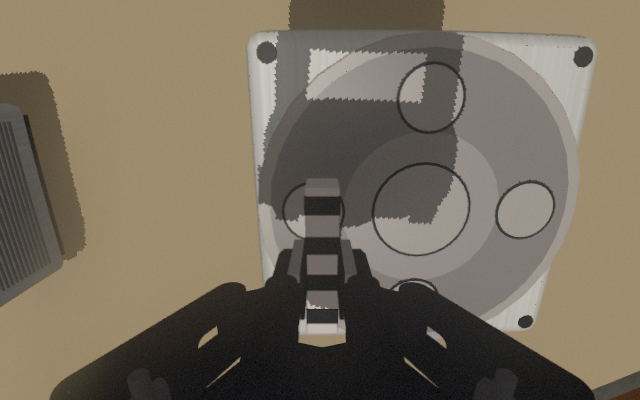

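Run:
```python
from h import *
P=np.load("w5.npy",allow_pickle=True).item()
a=plane("wrist",[(421,209),(431.5,97.5),(525,210)],55,P); print(a.round(1))
u=np.radians(-113.9); X=np.array([np.cos(u),np.sin(u)]); Y=np.array([-X[1],X[0]])
print(a[0,:2],a[1,:2]+82*Y,a[2,:2]+82*X)
d=a[0]-a[2]; print(np.degrees(np.arctan2(d[1],d[0])),np.linalg.norm(d)); d=a[0]-a[1]; print(np.degrees(np.arctan2(d[1],d[0])),np.linalg.norm(d))
```

```text
[[596.3 -73.1  55. ]
 [522.7 -40.1  55. ]
 [630.9   1.3  55. ]]
[596.30322878 -73.12723522] [597.66948831 -73.30496913] [597.66157455 -73.66285103]
-114.91849658157975 82.07360038662405
-24.177699160020037 80.6798320479519
```

Emit:
move_arm --pt "-0.05 -0.2 0.6 0 0 -0.3" --pt "0 -0.2 1 0 0 0" --pt "0 -0.2 1 0 0 0" --pt "0 0 1 0 0 0" --pt "0 0 1 0 0 0" --pt "0 0 0.8 0 0 0" --pt "0 0 0.5 0 0 0" --pt "0 0 0.3 0 0 0" --pt "0 0 0.15 0 0 0" --pt "0 0 0 0 0 0"

```text
time_s: 9.5
eef_pos: [564.4, -148.0, 40.7]
ee_rot: [0.0, 0.204, 0.979, -0.0]
force: [-1.1, -0.3, -0.9]
grip_width: 0.173
```

Run:
```python
from h import *
plan((564.3,-148.3,40),66.1)
```

```text
t 9.50 pos [ 564.4 -148.    40.7] yawY 66.4 tilt 0.01 j6 -1.62 F [-1.1 -0.3 -0.9] g 0.173
  delta tool cm [-0.   -0.04  0.07] turn z deg 0.3
```

Emit:
move_arm --pt "0 0 0.08 0 0 0" --pt "0 0 0 0 0 0" --pt "0 0 0 0 0 0" --pt "0 0 0 0 0 0" --pt "0 0 0 0 0 0" --pt "0 0 0 0 0 0" --pt "0 0 0 0 0 0" --pt "0 0 0 0 0 0" --pt "0 0 0 0 0 0" --pt "0 0 0 0 0 0"

```text
time_s: 10.5
eef_pos: [564.3, -147.9, 39.8]
ee_rot: [0.0, 0.204, 0.979, -0.0]
force: [0.1, -0.2, -0.6]
grip_width: 0.174
```

Emit:
move_arm --pt "0 0 0 0 0 0" --pt "0 0 0 0 0 0" --pt "0 0 0 0 0 0" --pt "0 0 0 0 0 0" --pt "0 0 0 0 0 0" --pt "0 0 -0.5 0 0 0" --pt "0 0 -1.5 0 0 0" --pt "0 0 -3 0 0 0" --pt "0 0 -3 0 0 0" --pt "0 0 -3 0 0 0" --grip 4

```text
time_s: 11.5
eef_pos: [564.2, -147.9, 151.4]
ee_rot: [0.0, 0.205, 0.979, -0.0]
force: [0.0, -0.1, -0.6]
grip_width: 0.468
```

Run:
```python
from h import *
plan((466.8,367.5,120),66.1)
P=eyes.camera_params("wrist"); np.save("w6.npy",P,allow_pickle=True)
im=eyes.capture("wrist"); cv2.imwrite("pics/w6.png",im)
```

```text
t 11.50 pos [ 564.2 -147.9  151.4] yawY 66.4 tilt 0.01 j6 -1.62 F [ 0.  -0.1 -0.6] g 0.468
  delta tool cm [29.56 43.32  3.13] turn z deg 0.3
```

View pics/w6.png

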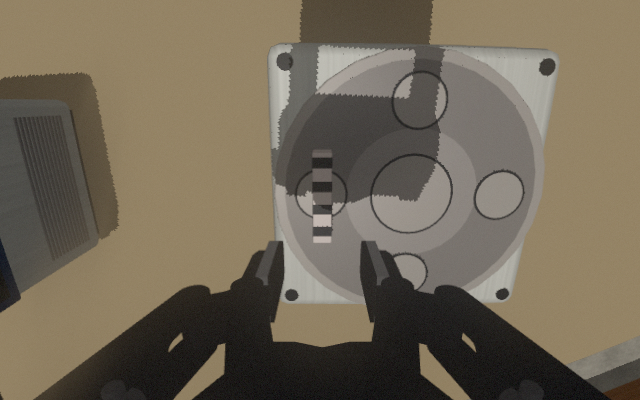

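Run:
```python
from h import *
P=np.load("w6.npy",allow_pickle=True).item()
b=plane("wrist",[(322,154),(322,242.5)],75,P); print(b,b.mean(0),np.linalg.norm(b[0]-b[1]))
a=plane("wrist",[(411.5,193),(419.5,99.5),(498.5,195),(321,193.5)],55,P); print(a.round(1))
im=cv2.imread("pics/w6.png"); cv2.imwrite("pics/w6c.png",cv2.resize(im[130:260,260:480],None,fx=3.5,fy=3.5,interpolation=cv2.INTER_CUBIC))
```

```text
[[ 528.86926372 -132.02535737   75.        ]
 [ 600.15687721 -163.26396046   75.        ]] [ 564.51307046 -147.64465891   75.        ] 77.83170407276211
[[ 596.5  -72.9   55. ]
 [ 522.2  -40.3   55. ]
 [ 630.8    1.    55. ]
 [ 563.9 -148.4   55. ]]
```

View pics/w6c.png

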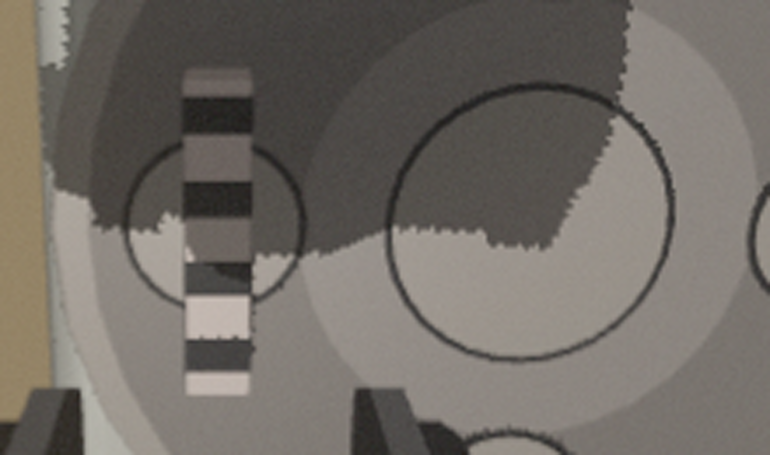

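Emit:
move_arm --pt "1.5 2.2 0 0 0 0" --pt "2.6 3.8 0 0 0 0" --pt "2.6 3.8 0 0 0 0" --pt "2.6 3.8 0 0 0 0" --pt "2.6 3.8 0 0 0 0" --pt "2.6 3.8 0 0 0 0" --pt "2.6 3.8 0 0 0 0" --pt "2.6 3.8 0 0 0 0" --pt "2.6 3.8 0 0 0 0" --pt "2.6 3.8 0 0 0 0" --grip 7

```text
time_s: 12.55
eef_pos: [481.3, 287.2, 150.2]
ee_rot: [0.0, 0.204, 0.979, 0.0]
force: [0.5, 0.4, 0.4]
grip_width: 0.825
```

Emit:
move_arm --pt "2.4 3.6 0.5 0 0 0" --pt "1.8 2.6 0.5 0 0 0" --pt "0.6 0.8 1 0 0 0" --pt "0 0 1 0 0 0" --pt "0 0 1 0 0 0" --pt "0 0 1 0 0 0" --pt "0 0 1 0 0 0" --pt "0 0 0.5 0 0 0" --pt "0 0 0 0 0 0" --pt "0 0 0 0 0 0"

```text
time_s: 13.55
eef_pos: [466.2, 368.6, 85.1]
ee_rot: [0.0, 0.205, 0.979, 0.0]
force: [0.7, 0.1, -0.1]
grip_width: 0.819
```

Run:
```python
from h import *
plan((467.3,366.5,-13),66.1)
P=eyes.camera_params("wrist"); np.save("w7.npy",P,allow_pickle=True)
im=eyes.capture("wrist"); cv2.imwrite("pics/w7.png",im)
print(proj("wrist",[(467.3,366.5,42)],P))
```

```text
t 13.55 pos [466.2 368.6  85.1] yawY 66.4 tilt 0.03 j6 -0.69 F [ 0.7  0.1 -0.1] g 0.819
  delta tool cm [-0.18 -0.15  9.81] turn z deg 0.3
[[319.4913471 215.7547982]]
```

View pics/w7.png

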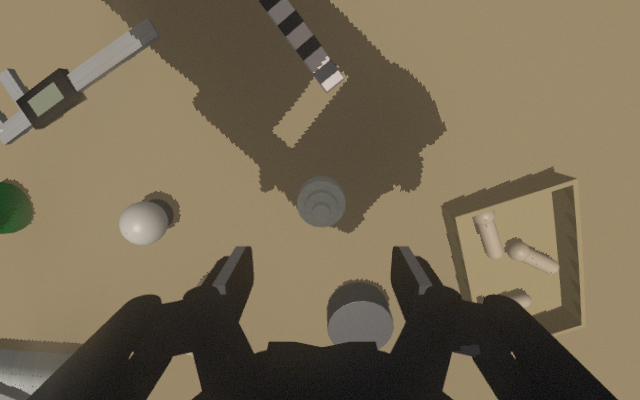

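Emit:
move_arm --pt "0 0 0.8 0 0 0" --pt "0 -0.05 1.3 0 0 0" --pt "-0.05 0 1.5 0 0 0" --pt "0 0 1.5 0 0 0" --pt "0 0 1.5 0 0 0" --pt "0 0 1.2 0 0 0" --pt "0 0 1 0 0 0" --pt "0 0 0.6 0 0 0" --pt "0 0 0.4 0 0 0" --pt "0 0 0 0 0 0" --grip 7

```text
time_s: 14.6
eef_pos: [466.1, 368.0, -13.5]
ee_rot: [-0.0, 0.204, 0.979, -0.0]
force: [0.3, 0.2, 0.1]
grip_width: 0.816
```

Emit:
move_arm --pt "0 0 0 0 0 0" --pt "0 0 0 0 0 0" --pt "0 0 0 0 0 0" --pt "0 0 0 0 0 0" --pt "0 0 0 0 0 0" --pt "0 0 0 0 0 0" --pt "0 0 0 0 0 0" --pt "0 0 0 0 0 0" --pt "0 0 0 0 0 0" --pt "0 0 0 0 0 0" --grip 0

```text
time_s: 15.6
eef_pos: [466.5, 368.2, -12.4]
ee_rot: [0.0, 0.204, 0.979, 0.0]
force: [-0.1, -0.3, 5.0]
grip_width: 0.447
```

Run:
```python
from h import *
C=np.array([597.2,-73.1]); u=np.radians(-113.9); X=np.array([np.cos(u),np.sin(u)]); Y=np.array([-X[1],X[0]])
print("right",C+82*Y,"left",C-82*Y)
plan((*(C+82*Y),100),66.1)
P=eyes.camera_params("wrist")
im=eyes.capture("wrist"); cv2.imwrite("pics/w8.png",im[140:400,160:480])
print(tool()[0]["grip_width"]*85.4)
```

```text
right [ 672.16882433 -106.32161012] left [522.23117567 -39.87838988]
t 15.60 pos [466.5 368.2 -12.4] yawY 66.4 tilt 0.07 j6 -0.69 F [-0.1 -0.3  5. ] g 0.447
  delta tool cm [-37.85 -35.24 -11.24] turn z deg 0.3
37.54067046377431
```

View pics/w8.png

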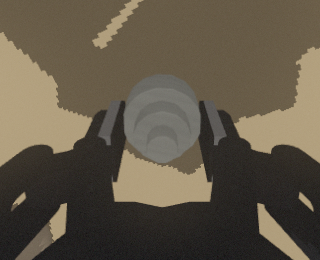

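Emit:
move_arm --pt "0 0 -0.5 0 0 0" --pt "0 0 -1.7 0 0 0" --pt "0 0 -3 0 0 0" --pt "0 0 -3 0 0 0" --pt "-0.8 -0.8 -2.5 0 0 0" --pt "-2 -1.9 -0.7 0 0 0" --pt "-3.2 -3 0 0 0 0" --pt "-3.2 -3 0 0 0 0" --pt "-3.2 -3 0 0 0 0" --pt "-3.2 -3 0 0 0 0"

```text
time_s: 16.65
eef_pos: [550.7, 169.2, 101.0]
ee_rot: [0.0, 0.204, 0.979, 0.0]
force: [0.4, 0.9, -0.3]
grip_width: 0.45
```

Emit:
move_arm --pt "-3.2 -3 0 0 0 0" --pt "-3.2 -3 0 0 0 0" --pt "-3.2 -3 0 0 0 0" --pt "-3.2 -3 0 0 0 0" --pt "-3.2 -3 0 0 0 0" --pt "-3.2 -3 0 0 0 0" --pt "-2 -1.6 0 0 0 0" --pt "-0.9 -0.8 0 0 0 0" --pt "0 0 0 0 0 0" --pt "0 0 0 0 0 0"

```text
time_s: 17.65
eef_pos: [670.7, -103.2, 100.7]
ee_rot: [-0.0, 0.204, 0.979, 0.0]
force: [0.3, 0.1, -0.3]
grip_width: 0.443
```

Run:
```python
from h import *
plan((672.2,-106.3,43.5),66.1)
P=eyes.camera_params("wrist"); np.save("w9.npy",P,allow_pickle=True)
im=eyes.capture("wrist"); cv2.imwrite("pics/w9.png",im)
```

```text
t 17.65 pos [ 670.7 -103.2  100.7] yawY 66.5 tilt 0.05 j6 -1.48 F [ 0.3  0.1 -0.3] g 0.443
  delta tool cm [-0.26 -0.23  5.72] turn z deg 0.4
```

View pics/w9.png

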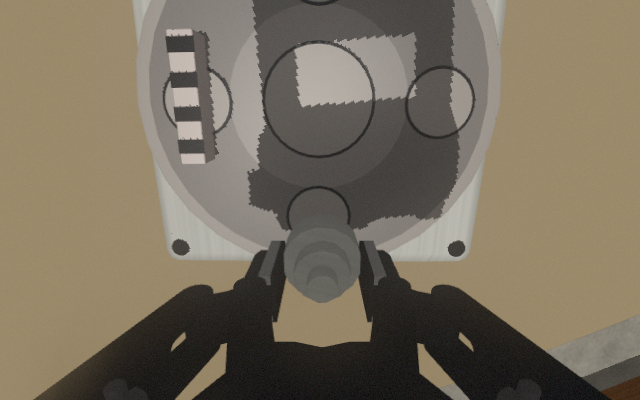

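Run:
```python
from h import *
P=np.load("w9.npy",allow_pickle=True).item(); s,p,R=tool()
q=plane("wrist",[(322,281)],155,P)[0]; print(q, R.T@(q-p))
q=plane("wrist",[(322,247)],133,P)[0]; print(q, R.T@(q-p))
a=plane("wrist",[(319,99),(440.5,102),(318.5,216),(198,101)],55,P); print(a.round(1))
```

```text
[ 666.84966953 -101.1084148   155.        ] [  4.35113714   0.11266345 -54.07411016]
[662.19338632 -99.0798571  133.        ] [  9.41908942   0.11025021 -32.07156773]
[[ 596.6  -72.6   55. ]
 [ 630.8    2.    55. ]
 [ 672.6 -106.5   55. ]
 [ 564.5 -147.9   55. ]]
```

Emit:
move_arm --pt "-0.2 -0.1 0.6 0 0 0.4" --pt "-0.2 -0.13 1 0 0 0" --pt "0 0 1 0 0 0" --pt "0 0 1 0 0 0" --pt "0 0 0.9 0 0 0" --pt "0 0 0.6 0 0 0" --pt "0 0 0.4 0 0 0" --pt "0 0 0.2 0 0 0" --pt "0 0 0.1 0 0 0" --pt "0 0 0 0 0 0"

```text
time_s: 18.7
eef_pos: [674.0, -108.3, 43.0]
ee_rot: [0.0, 0.208, 0.978, -0.0]
force: [0.2, -0.3, -0.3]
grip_width: 0.448
```

Run:
```python
from h import *
plan((672.2,-106.3,42.5),66.1)
```

```text
t 18.70 pos [ 674.  -108.3   43. ] yawY 66.0 tilt 0.02 j6 -1.48 F [ 0.2 -0.3 -0.3] g 0.448
  delta tool cm [0.24 0.11 0.05] turn z deg -0.1
```

Emit:
move_arm --pt "0 0 0.05 0 0 0" --pt "0 0 0 0 0 0" --pt "0 0 0 0 0 0" --pt "0 0 0 0 0 0" --pt "0 0 0 0 0 0" --pt "0 0 0 0 0 0" --pt "0 0 -0.5 0 0 0" --pt "0 0 -1.5 0 0 0" --pt "0 0 -3 0 0 0" --pt "0 0 -3 0 0 0" --grip 6.5

```text
time_s: 19.7
eef_pos: [673.9, -108.3, 124.5]
ee_rot: [0.0, 0.208, 0.978, -0.0]
force: [0.1, 0.2, 0.2]
grip_width: 0.765
```

Run:
```python
from h import *
plan((422,230,110),66.1)
P=eyes.camera_params("wrist"); np.save("w10.npy",P,allow_pickle=True)
im=eyes.capture("wrist"); cv2.imwrite("pics/w10.png",im)
```

```text
t 19.70 pos [ 673.9 -108.3  124.5] yawY 66.0 tilt 0.03 j6 -1.48 F [0.1 0.2 0.2] g 0.765
  delta tool cm [36.77 20.66  1.43] turn z deg -0.1
```

View pics/w10.png

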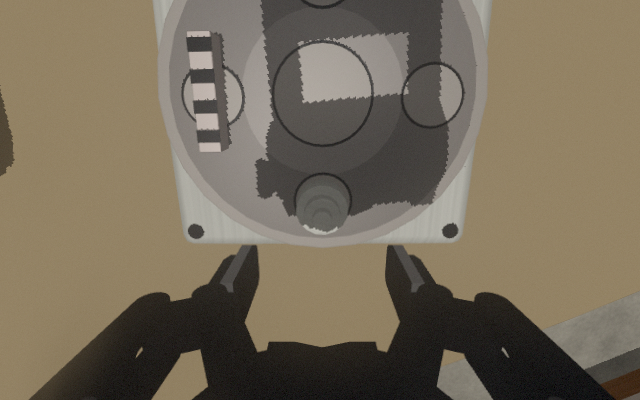

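Run:
```python
from h import *
P=np.load("w10.npy",allow_pickle=True).item()
print("steps",plane("wrist",[(322,217.5)],97,P),plane("wrist",[(322.5,196)],75,P))
P=np.load("w7.npy",allow_pickle=True).item()
print("ball",plane("wrist",[(144,223)],24,P),"steps start",plane("wrist",[(321,213)],42,P))
```

```text
steps [[ 671.6365401 -106.8953817   97.       ]] [[ 663.70460141 -102.95803825   75.        ]]
ball [[421.33022631 228.80067926  24.        ]] steps start [[465.77641203 368.38388446  42.        ]]
```

Emit:
move_arm --pt "2 1.1 0 0 0 0" --pt "3.8 2.15 0 0 0 0" --pt "3.8 2.15 0 0 0 0" --pt "3.8 2.15 0 0 0 0" --pt "3.8 2.15 0 0 0 0" --pt "3.8 2.15 0 0 0 0" --pt "3.8 2.15 0 0 0 0" --pt "3.8 2.15 0 0 0 0" --pt "3.8 2.15 0 0 0 0" --pt "3.2 1.8 0 0 0 0" --grip 7

```text
time_s: 20.75
eef_pos: [429.3, 221.7, 123.6]
ee_rot: [0.001, 0.208, 0.978, 0.0]
force: [0.3, 0.7, 1.0]
grip_width: 0.819
```

Emit:
move_arm --pt "1.1 0.6 0.5 0 0 0" --pt "0 0 1 0 0 0" --pt "0 0 1.5 0 0 0" --pt "0 0 1.5 0 0 0" --pt "0 0 0 0 0 0" --pt "0 0 0 0 0 0" --pt "0 0 0 0 0 0" --pt "0 0 0 0 0 0" --pt "0 0 0 0 0 0" --pt "0 0 0 0 0 0"

```text
time_s: 21.75
eef_pos: [422.9, 230.1, 77.5]
ee_rot: [0.0, 0.208, 0.978, 0.0]
force: [0.2, 0.3, -0.6]
grip_width: 0.819
```

Run:
```python
from h import *
plan((421.5,229.5,-12),66.1)
P=eyes.camera_params("wrist"); np.save("w11.npy",P,allow_pickle=True)
im=eyes.capture("wrist"); cv2.imwrite("pics/w11.png",im)
print(proj("wrist",[(421.5,229.5,24)],P))
```

```text
t 21.75 pos [422.9 230.1  77.5] yawY 66.0 tilt 0.02 j6 -0.90 F [ 0.2  0.3 -0.6] g 0.819
  delta tool cm [ 0.1  -0.11  8.95] turn z deg -0.1
[[320.04803661 207.49849682]]
```

View pics/w11.png

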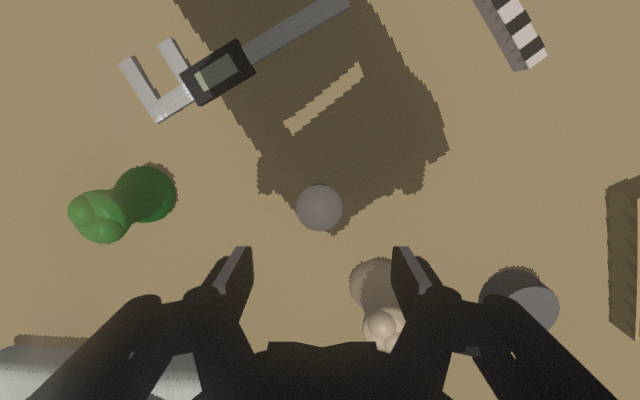

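Emit:
move_arm --pt "0.1 -0.1 0.6 0 0 0" --pt "0 0 1.2 0 0 0" --pt "0 0 1.5 0 0 0" --pt "0 0 1.5 0 0 0" --pt "0 0 1.5 0 0 0" --pt "0 0 1.2 0 0 0" --pt "0 0 0.8 0 0 0" --pt "0 0 0.4 0 0 0" --pt "0 0 0.2 0 0 0" --pt "0 0 0 0 0 0"

```text
time_s: 22.8
eef_pos: [421.6, 229.6, -11.6]
ee_rot: [0.0, 0.208, 0.978, 0.0]
force: [-0.1, -0.0, 0.2]
grip_width: 0.821
```

Emit:
move_arm --pt "0 0 0 0 0 0" --pt "0 0 0 0 0 0" --pt "0 0 0 0 0 0" --pt "0 0 0 0 0 0" --pt "0 0 0 0 0 0" --pt "0 0 0 0 0 0" --pt "0 0 0 0 0 0" --pt "0 0 0 0 0 0" --pt "0 0 0 0 0 0" --pt "0 0 0 0 0 0" --grip 0

```text
time_s: 23.8
eef_pos: [421.7, 229.7, -11.1]
ee_rot: [0.0, 0.208, 0.978, 0.0]
force: [-1.9, -1.4, 5.5]
grip_width: 0.395
```

Run:
```python
from h import *
plan((522.2,-39.9,100),66.1)
P=eyes.camera_params("wrist")
im=eyes.capture("wrist"); cv2.imwrite("pics/w12.png",im[100:400,120:520])
im=eyes.capture("scene"); cv2.imwrite("pics/s12.png",cv2.resize(im[100:300,260:440],None,fx=3,fy=3))
```

```text
t 23.80 pos [421.7 229.7 -11.1] yawY 66.0 tilt 0.04 j6 -0.90 F [-1.9 -1.4  5.5] g 0.395
  delta tool cm [-20.15 -20.54 -11.1 ] turn z deg -0.1
```

View pics/w12.png

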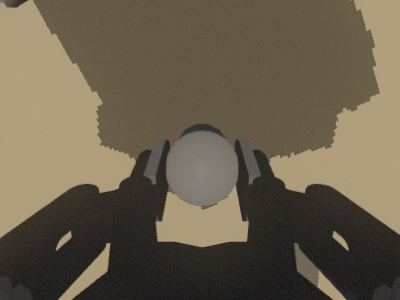

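View pics/s12.png

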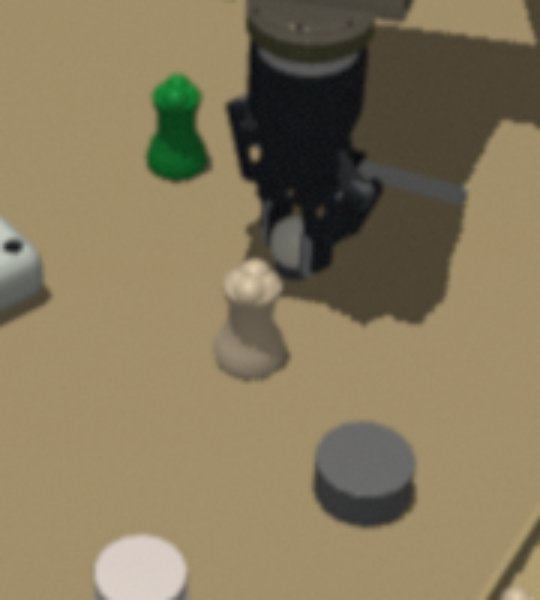

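Emit:
move_arm --pt "0 0 -0.5 0 0 0" --pt "0 0 -1.6 0 0 0" --pt "0 0 -3 0 0 0" --pt "-0.5 -0.5 -3 0 0 0" --pt "-1.6 -1.7 -2.3 0 0 0" --pt "-2.6 -2.6 -0.6 0 0 0" --pt "-2.9 -2.9 0 0 0 0" --pt "-2.9 -2.9 0 0 0 0" --pt "-2.9 -2.9 0 0 0 0" --pt "-2.9 -2.9 0 0 0 0"

```text
time_s: 24.9
eef_pos: [504.0, 11.9, 98.7]
ee_rot: [0.0, 0.208, 0.978, 0.0]
force: [0.2, 0.7, -0.9]
grip_width: 0.397
```

Emit:
move_arm --pt "-2.4 -2.5 0 0 0 0" --pt "-1.4 -1.6 0 0 0 0" --pt "0 0 0.5 0 0 0" --pt "0 0 1 0 0 0" --pt "0 0 1 0 0 0" --pt "0 0 0 0 0 0" --pt "0 0 0 0 0 0" --pt "0 0 0 0 0 0" --pt "0 0 0 0 0 0" --pt "0 0 0 0 0 0"

```text
time_s: 25.9
eef_pos: [521.8, -39.4, 73.5]
ee_rot: [0.0, 0.208, 0.978, -0.0]
force: [1.0, 0.8, -0.8]
grip_width: 0.396
```

Run:
```python
from h import *
plan((522.2,-39.9,44.5),66.1)
P=eyes.camera_params("wrist"); np.save("w13.npy",P,allow_pickle=True)
im=eyes.capture("wrist"); cv2.imwrite("pics/w13.png",im)
s,p,R=tool(); print(proj("wrist",[(522.2,-39.9,p[2]+11+24)],P))
```

```text
t 25.90 pos [521.8 -39.4  73.5] yawY 66.0 tilt 0.03 j6 -1.45 F [ 1.   0.8 -0.8] g 0.396
  delta tool cm [-0.05 -0.03  2.9 ] turn z deg -0.1
[[320.56668306 268.21149259]]
```

View pics/w13.png

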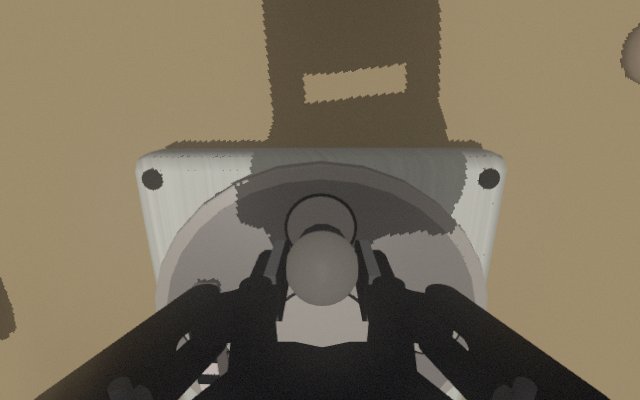

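Ball centre in hand at (321.5,268), expected (320.6,268.2): centred. Lowering to the platter and releasing.

Emit:
move_arm --pt "0 0 0.5 0 0 0" --pt "-0.05 0 0.8 0 0 0" --pt "0 0 0.7 0 0 0" --pt "0 0 0.5 0 0 0" --pt "0 0 0.3 0 0 0" --pt "0 0 0.1 0 0 0" --pt "0 0 0.05 0 0 0" --pt "0 0 0 0 0 0" --pt "0 0 0 0 0 0" --pt "0 0 0 0 0 0"

```text
time_s: 26.95
eef_pos: [522.4, -39.7, 44.0]
ee_rot: [0.0, 0.208, 0.978, -0.0]
force: [-0.9, -0.3, -0.2]
grip_width: 0.398
```

Emit:
move_arm --pt "0 0 0 0 0 0" --pt "0 0 0 0 0 0" --pt "0 0 0 0 0 0" --pt "0 0 0 0 0 0" --pt "0 0 0 0 0 0" --pt "0 0 0 0 0 0" --pt "0 0 -0.5 0 0 0" --pt "0 0 -1.5 0 0 0" --pt "0 0 -3 0 0 0" --pt "0 0 -3 0 0 0" --grip 6.5

```text
time_s: 27.95
eef_pos: [521.9, -39.6, 124.9]
ee_rot: [-0.0, 0.208, 0.978, 0.0]
force: [-0.0, 1.3, -0.1]
grip_width: 0.766
```

Run:
```python
from h import *
plan((584.3,355,100),66.1)
P=eyes.camera_params("wrist"); np.save("w14.npy",P,allow_pickle=True)
im=eyes.capture("wrist"); cv2.imwrite("pics/w14.png",im)
print(proj("wrist",[(522.2,-39.9,79)],P))
```

```text
t 27.95 pos [521.9 -39.6 124.9] yawY 66.0 tilt 0.04 j6 -1.45 F [-0.   1.3 -0.1] g 0.766
  delta tool cm [10.35 38.58  2.5 ] turn z deg -0.1
[[321.30139487 212.65426981]]
```

View pics/w14.png

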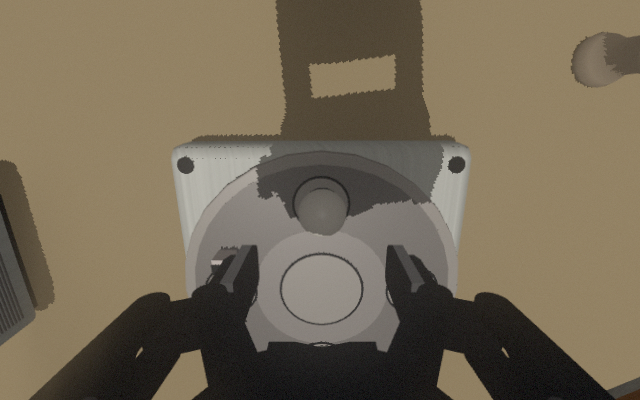

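Emit:
move_arm --pt "0.6 2 0 0 0 0" --pt "1.1 4.2 0 0 0 0" --pt "1.1 4.2 0 0 0 0" --pt "1.1 4.2 0 0 0 0" --pt "1.1 4.2 0 0 0 0" --pt "1.1 4.2 0 0 0 0" --pt "1.1 4.2 0 0 0 0" --pt "1.1 4.2 0 0 0 0" --pt "1.1 4.2 0 0 0 0" --pt "0.6 2 0 0 0 0" --grip 8

```text
time_s: 29.0
eef_pos: [583.3, 347.9, 123.6]
ee_rot: [0.0, 0.207, 0.978, 0.0]
force: [0.8, -0.3, 0.7]
grip_width: 0.939
```

Emit:
move_arm --pt "0.3 1 0.5 0 0 0" --pt "0 0 1 0 0 0" --pt "0 0 1 0 0 0" --pt "0 0 1 0 0 0" --pt "0 0 1 0 0 0" --pt "0 0 0 0 0 0" --pt "0 0 0 0 0 0" --pt "0 0 0 0 0 0" --pt "0 0 0 0 0 0" --pt "0 0 0 0 0 0"

```text
time_s: 30.0
eef_pos: [585.2, 355.0, 79.2]
ee_rot: [0.0, 0.208, 0.978, 0.0]
force: [-0.3, 0.4, -0.8]
grip_width: 0.936
```

Run:
```python
from h import *
plan((584.3,355,-14),66.1)
P=eyes.camera_params("wrist"); np.save("w15.npy",P,allow_pickle=True)
im=eyes.capture("wrist"); cv2.imwrite("pics/w15.png",im)
print(proj("wrist",[(584.3,355,30)],P))
```

```text
t 30.00 pos [585.2 355.   79.2] yawY 66.0 tilt 0.04 j6 -0.78 F [-0.3  0.4 -0.8] g 0.936
  delta tool cm [ 0.09 -0.04  9.32] turn z deg -0.1
[[321.09029576 209.59964042]]
```

View pics/w15.png

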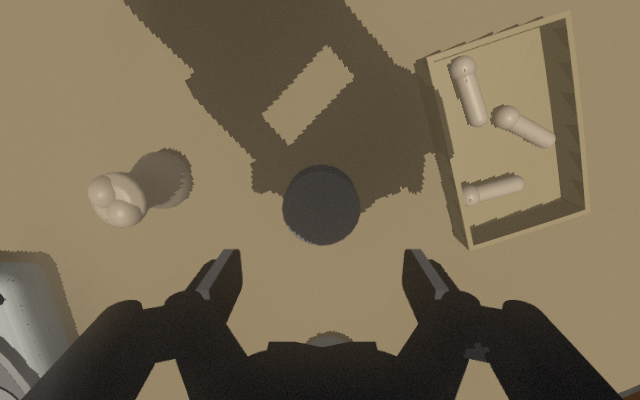

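Emit:
move_arm --pt "0.1 -0.05 0.6 0 0 0" --pt "0 0 1.2 0 0 0" --pt "0 0 1.5 0 0 0" --pt "0 0 1.5 0 0 0" --pt "0 0 1.5 0 0 0" --pt "0 0 1.4 0 0 0" --pt "0 0 1 0 0 0" --pt "0 0 0.5 0 0 0" --pt "0 0 0.2 0 0 0" --pt "0 0 0 0 0 0"

```text
time_s: 31.05
eef_pos: [584.1, 354.9, -15.0]
ee_rot: [0.0, 0.208, 0.978, 0.0]
force: [0.5, 0.6, -0.3]
grip_width: 0.935
```

Emit:
move_arm --pt "0 0 0 0 0 0" --pt "0 0 0 0 0 0" --pt "0 0 0 0 0 0" --pt "0 0 0 0 0 0" --pt "0 0 0 0 0 0" --pt "0 0 0 0 0 0" --pt "0 0 0 0 0 0" --pt "0 0 0 0 0 0" --pt "0 0 0 0 0 0" --pt "0 0 0 0 0 0" --grip 0 --newtons 50

```text
time_s: 32.05
eef_pos: [584.5, 355.1, -14.1]
ee_rot: [0.001, 0.208, 0.978, 0.001]
force: [0.0, 0.0, 6.3]
grip_width: 0.681
```

Run:
```python
from h import *
plan((597,-73,110),66.1)
```

```text
t 32.05 pos [584.5 355.1 -14.1] yawY 66.0 tilt 0.10 j6 -0.78 F [0.  0.  6.3] g 0.681
  delta tool cm [-18.57 -38.58 -12.43] turn z deg -0.1
```

Emit:
move_arm --pt "0 0 -0.5 0 0 0" --pt "0 0 -1.6 0 0 0" --pt "0 0 -3 0 0 0" --pt "-0.3 -0.6 -3 0 0 0" --pt "-0.9 -1.9 -3 0 0 0" --pt "-1.5 -3.1 -1.3 0 0 0" --pt "-1.8 -3.8 0 0 0 0" --pt "-1.8 -3.8 0 0 0 0" --pt "-1.8 -3.8 0 0 0 0" --pt "-1.8 -3.8 0 0 0 0"

```text
time_s: 33.05
eef_pos: [589.6, 123.0, 110.0]
ee_rot: [0.0, 0.208, 0.978, 0.0]
force: [0.2, -0.2, -1.8]
grip_width: 0.683
```

Emit:
move_arm --pt "-1.8 -3.8 0 0 0 0" --pt "-1.8 -3.8 0 0 0 0" --pt "-1.8 -3.8 0 0 0 0" --pt "-1.8 -3.6 0 0 0 0" --pt "-1 -1.8 0 0 0 0" --pt "-0.5 -0.8 0 0 0 0" --pt "0 0 0 0 0 0" --pt "0 0 0 0 0 0" --pt "0 0 0 0 0 0" --pt "0 0 0 0 0 0"

```text
time_s: 34.05
eef_pos: [597.7, -70.5, 108.9]
ee_rot: [-0.0, 0.207, 0.978, 0.0]
force: [-0.1, 0.4, -0.7]
grip_width: 0.682
```

Run:
```python
from h import *
plan((597,-73,42),66.1)
P=eyes.camera_params("wrist"); np.save("w16.npy",P,allow_pickle=True)
im=eyes.capture("wrist"); cv2.imwrite("pics/w16.png",im)
s,p,R=tool(); print(proj("wrist",[p+R@[0,0,-44],(522.2,-39.9,79)],P))
```

```text
t 34.05 pos [597.7 -70.5 108.9] yawY 66.1 tilt 0.00 j6 -1.47 F [-0.1  0.4 -0.7] g 0.682
  delta tool cm [-0.04 -0.25  6.69] turn z deg -0.0
[[320.72246099 277.28788268]
 [317.08042251  96.10002344]]
```

View pics/w16.png

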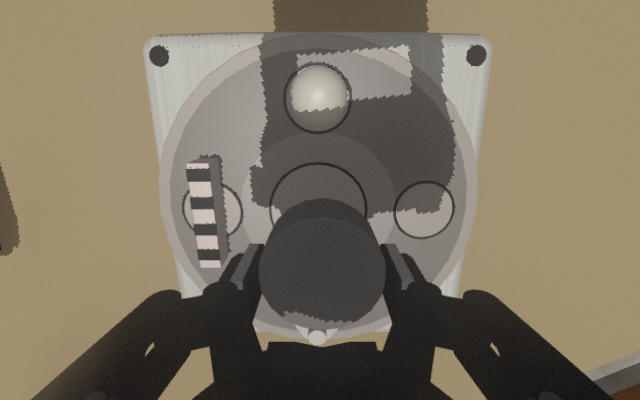

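Emit:
move_arm --pt "-0.1 -0.15 0.6 0 0 0" --pt "-0.05 -0.1 1.1 0 0 0" --pt "0 0 1.2 0 0 0" --pt "0 0 1.2 0 0 0" --pt "0 0 1.1 0 0 0" --pt "0 0 0.7 0 0 0" --pt "0 0 0.4 0 0 0" --pt "0 0 0.25 0 0 0" --pt "0 0 0.1 0 0 0" --pt "0 0 0 0 0 0"

```text
time_s: 35.1
eef_pos: [598.2, -74.6, 42.5]
ee_rot: [0.0, 0.208, 0.978, -0.0]
force: [0.4, 0.1, -0.9]
grip_width: 0.682
```

Run:
```python
from h import *
plan((597,-73,41.2),66.1)
```

```text
t 35.10 pos [598.2 -74.6  42.5] yawY 66.0 tilt 0.03 j6 -1.47 F [ 0.4  0.1 -0.9] g 0.682
  delta tool cm [0.17 0.09 0.13] turn z deg -0.1
```

Emit:
move_arm --pt "0.05 0.08 0.1 0 0 0" --pt "0 0 0 0 0 0" --pt "0 0 0 0 0 0" --pt "0 0 0 0 0 0" --pt "0 0 0 0 0 0" --pt "0 0 0 0 0 0" --pt "0 0 0 0 0 0" --pt "0 0 0 0 0 0" --pt "0 0 0 0 0 0" --pt "0 0 0 0 0 0"

```text
time_s: 36.1
eef_pos: [597.9, -73.6, 41.3]
ee_rot: [-0.0, 0.208, 0.978, 0.0]
force: [0.2, -0.7, -0.4]
grip_width: 0.683
```

Emit:
move_arm --pt "0 0 0 0 0 0" --pt "0 0 0 0 0 0" --pt "0 0 0 0 0 0" --pt "0 0 0 0 0 0" --pt "0 0 0 0 0 0" --pt "0 0 -0.5 0 0 0" --pt "0 0 -1.5 0 0 0" --pt "0 0 -3 0 0 0" --pt "0 0 -3 0 0 0" --pt "0 0 -3 0 0 0" --grip 7.3

```text
time_s: 37.1
eef_pos: [597.8, -73.5, 152.9]
ee_rot: [0.0, 0.208, 0.978, -0.0]
force: [0.3, -0.3, 0.2]
grip_width: 0.852
```

Run:
```python
from h import *
plan((514.5,242,140),66.1)
P=eyes.camera_params("wrist"); np.save("w17.npy",P,allow_pickle=True)
im=eyes.capture("wrist"); cv2.imwrite("pics/w17.png",im)
print(proj("wrist",[(597,-73,85)],P))
```

```text
t 37.10 pos [597.8 -73.5 152.9] yawY 66.0 tilt 0.02 j6 -1.47 F [ 0.3 -0.3  0.2] g 0.852
  delta tool cm [20.44 25.44  1.29] turn z deg -0.1
[[321.80000165 201.9866528 ]]
```

View pics/w17.png

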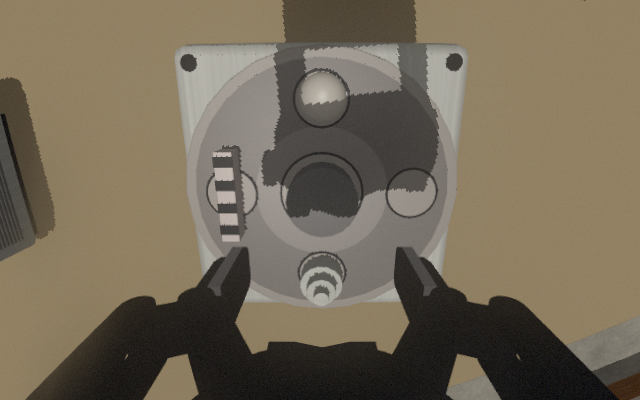

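Emit:
move_arm --pt "1.2 1.5 0 0 0 0" --pt "2.4 3 0 0 0 0" --pt "2.6 3.2 0 0 0 0" --pt "2.6 3.2 0 0 0 0" --pt "2.6 3.2 0 0 0 0" --pt "2.6 3.2 0 0 0 0" --pt "2.6 3.2 0 0 0 0" --pt "2.2 3 0 0 0 0" --pt "1.2 1.4 0 0 0 0" --pt "0.4 0.5 0 0 0 0" --grip 8

```text
time_s: 38.15
eef_pos: [513.2, 243.6, 150.6]
ee_rot: [-0.001, 0.207, 0.978, -0.0]
force: [0.3, -0.3, -1.0]
grip_width: 0.939
```

Run:
```python
from h import *
plan((514.5,242,80),66.1)
P=eyes.camera_params("wrist"); np.save("w18.npy",P,allow_pickle=True)
im=eyes.capture("wrist"); cv2.imwrite("pics/w18.png",im)
print(proj("wrist",[(514.5,242,0),(514.5,242,65)],P))
```

```text
t 38.15 pos [513.2 243.6 150.6] yawY 66.2 tilt 0.09 j6 -0.92 F [ 0.3 -0.3 -1. ] g 0.939
  delta tool cm [-0.2  -0.09  7.06] turn z deg 0.1
[[320.95898549 181.75187881]
 [320.62028461 199.14483412]]
```

View pics/w18.png

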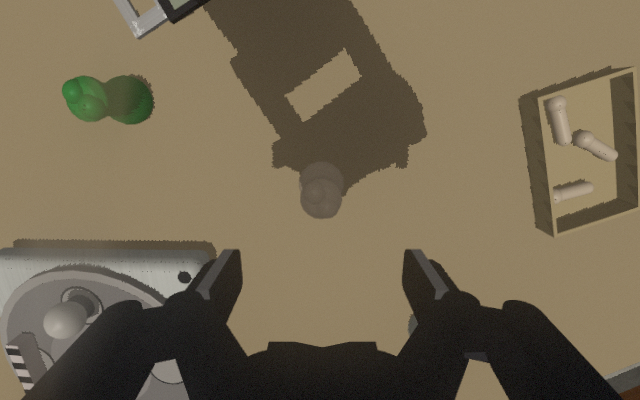

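Run:
```python
from h import *
im=cv2.imread("pics/w18.png"); c=cv2.convertScaleAbs(im[140:240,260:380],alpha=1.8); cv2.imwrite("pics/w18c.png",cv2.resize(c,None,fx=5,fy=5,interpolation=cv2.INTER_CUBIC))
P=np.load("w18.npy",allow_pickle=True).item()
print(proj("wrist",[(514.5+24*np.cos(t),242+24*np.sin(t),0) for t in np.linspace(0,6.28,9)],P).round(0))
```

```text
[[330. 201.]
 [342. 189.]
 [341. 173.]
 [329. 161.]
 [312. 162.]
 [300. 174.]
 [301. 190.]
 [313. 202.]
 [330. 201.]]
```

View pics/w18c.png

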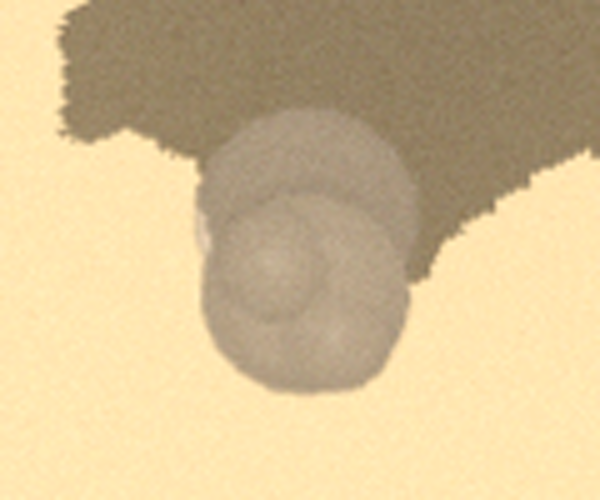

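Emit:
move_arm --pt "-0.1 0 1 0 0 0" --pt "-0.1 -0.08 1.8 0 0 0" --pt "0 0 2 0 0 0" --pt "0 0 2 0 0 0" --pt "0 0 2 0 0 0" --pt "0 0 1.8 0 0 0" --pt "0 0 1.5 0 0 0" --pt "0 0 1 0 0 0" --pt "0 0 0.7 0 0 0" --pt "0 0 0.2 0 0 0" --grip 8 --newtons 40

```text
time_s: 39.2
eef_pos: [516.3, 239.3, 10.6]
ee_rot: [-0.0, 0.208, 0.978, -0.0]
force: [0.3, 0.2, -0.2]
grip_width: 0.934
```

Run:
```python
from h import *
plan((514.5,242,9),66.1)
im=eyes.capture("wrist"); cv2.imwrite("pics/w19.png",im)
im=eyes.capture("scene"); cv2.imwrite("pics/s19.png",cv2.resize(im[120:250,280:420],None,fx=4,fy=4,interpolation=cv2.INTER_CUBIC))
```

```text
t 39.20 pos [516.3 239.3  10.6] yawY 66.0 tilt 0.05 j6 -0.92 F [ 0.3  0.2 -0.2] g 0.934
  delta tool cm [0.27 0.17 0.16] turn z deg -0.1
```

View pics/s19.png

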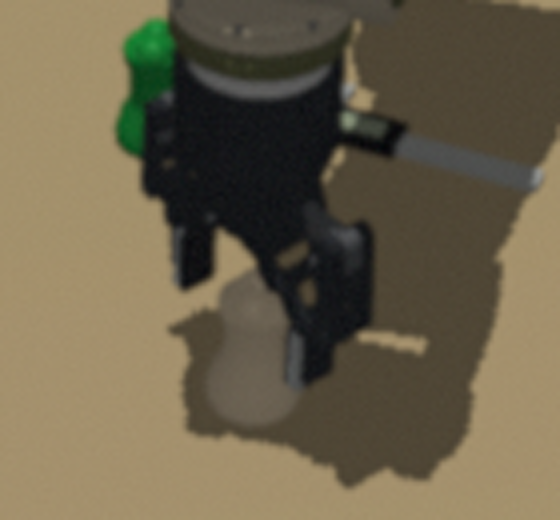

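View pics/w19.png

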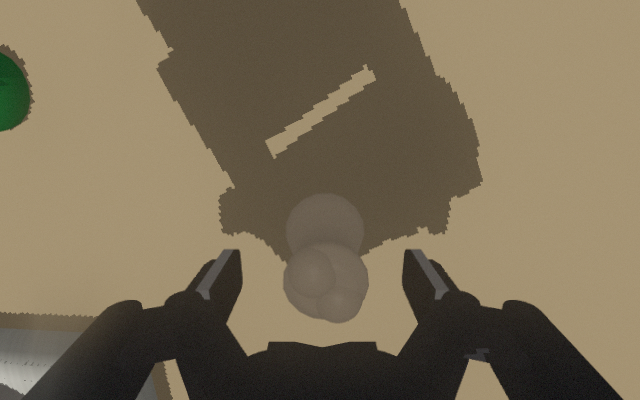

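Emit:
move_arm --pt "0.15 0.1 0.1 0 0 0" --pt "0.1 0.05 0.05 0 0 0" --pt "0 0 0 0 0 0" --pt "0 0 0 0 0 0" --pt "0 0 0 0 0 0" --pt "0 0 0 0 0 0" --pt "0 0 0 0 0 0" --pt "0 0 0 0 0 0" --pt "0 0 0 0 0 0" --pt "0 0 0 0 0 0" --grip 5

```text
time_s: 40.3
eef_pos: [514.7, 242.3, 9.8]
ee_rot: [0.0, 0.208, 0.978, 0.0]
force: [0.5, -0.3, 0.0]
grip_width: 0.584
```

Emit:
move_arm --pt "0 0 0 0 0 0" --pt "0 0 0 0 0 0" --pt "0 0 0 0 0 0" --pt "0 0 0 0 0 0" --pt "0 0 0 0 0 0" --pt "0 0 0 0 0 0" --pt "0 0 0 0 0 0" --pt "0 0 0 0 0 0" --pt "0 0 0 0 0 0" --pt "0 0 0 0 0 0" --grip 0

```text
time_s: 41.3
eef_pos: [514.8, 242.3, 10.0]
ee_rot: [0.0, 0.208, 0.978, 0.0]
force: [-1.9, -2.1, 5.4]
grip_width: 0.405
```

Run:
```python
from h import *
plan((597,-73,150),66.1)
im=eyes.capture("wrist"); cv2.imwrite("pics/w20.png",im)
im=eyes.capture("scene"); cv2.imwrite("pics/s20.png",cv2.resize(im[120:250,280:420],None,fx=4,fy=4,interpolation=cv2.INTER_CUBIC))
```

```text
t 41.30 pos [514.8 242.3  10. ] yawY 66.0 tilt 0.01 j6 -0.92 F [-1.9 -2.1  5.4] g 0.405
  delta tool cm [-20.34 -25.46 -14.  ] turn z deg -0.1
```

View pics/s20.png

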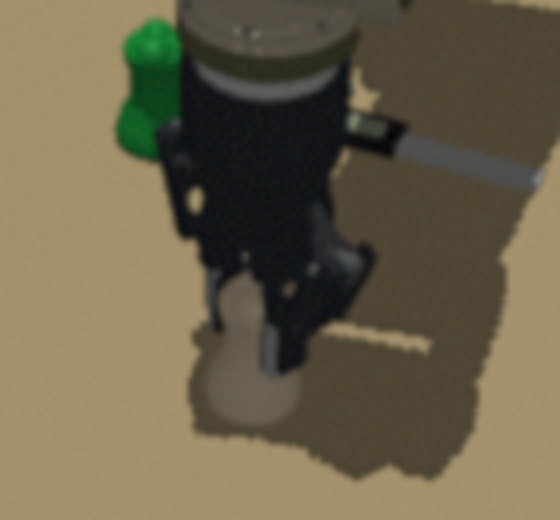

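View pics/w20.png

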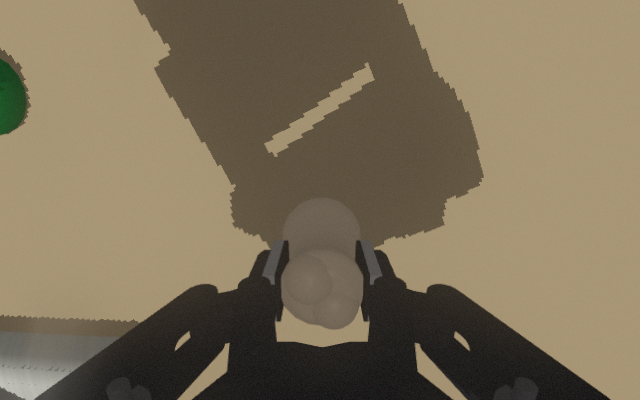

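Emit:
move_arm --pt "0 0 -0.4 0 0 0" --pt "0 0 -1 0 0 0" --pt "0 0 -2 0 0 0" --pt "0 0 -2.3 0 0 0" --pt "0 0 -2.3 0 0 0" --pt "0 0 -2.3 0 0 0" --pt "0 0 -2 0 0 0" --pt "0 0 -1.3 0 0 0" --pt "0 0 -0.4 0 0 0" --pt "0 0 0 0 0 0"

```text
time_s: 42.4
eef_pos: [514.6, 242.3, 149.8]
ee_rot: [0.0, 0.208, 0.978, 0.0]
force: [0.6, -0.5, -2.1]
grip_width: 0.408
```

Emit:
move_arm --pt "-0.6 -0.7 0 0 0 0" --pt "-1.2 -1.5 0 0 0 0" --pt "-1.8 -2.3 0 0 0 0" --pt "-2 -2.6 0 0 0 0" --pt "-2 -2.6 0 0 0 0" --pt "-2 -2.6 0 0 0 0" --pt "-2 -2.6 0 0 0 0" --pt "-2 -2.6 0 0 0 0" --pt "-2 -2.6 0 0 0 0" --pt "-2 -2.3 0 0 0 0"

```text
time_s: 43.4
eef_pos: [584.0, -36.0, 148.7]
ee_rot: [-0.001, 0.208, 0.978, -0.0]
force: [-0.2, 0.4, -1.6]
grip_width: 0.408
```

Emit:
move_arm --pt "-1.4 -1.6 0 0 0 0" --pt "-0.8 -0.9 0 0 0 0" --pt "-0.4 -0.4 0 0 0 0" --pt "0 0 0 0 0 0" --pt "0 0 0 0 0 0" --pt "0 0 0 0 0 0" --pt "0 0 0 0 0 0" --pt "0 0 0 0 0 0" --pt "0 0 0 0 0 0" --pt "0 0 0 0 0 0"

```text
time_s: 44.4
eef_pos: [596.3, -70.9, 149.8]
ee_rot: [0.0, 0.208, 0.978, 0.0]
force: [-0.1, -0.6, -0.5]
grip_width: 0.407
```

Run:
```python
from h import *
plan((597.3,-73,96),66.1)
P=eyes.camera_params("wrist"); np.save("w21.npy",P,allow_pickle=True)
im=eyes.capture("wrist"); cv2.imwrite("pics/w21.png",im)
im=eyes.capture("scene"); cv2.imwrite("pics/s21.png",cv2.resize(im[60:250,90:290],None,fx=3,fy=3,interpolation=cv2.INTER_CUBIC))
s,p,R=tool(); print(proj("wrist",[p+R@[0,0,-h] for h in (-10,65)],P))
```

```text
t 44.40 pos [596.3 -70.9 149.8] yawY 66.0 tilt 0.00 j6 -1.47 F [-0.1 -0.6 -0.5] g 0.407
  delta tool cm [-0.18 -0.15  5.38] turn z deg -0.1
[[321.32137742 231.07806786]
 [320.80078955 305.9482857 ]]
```

View pics/s21.png

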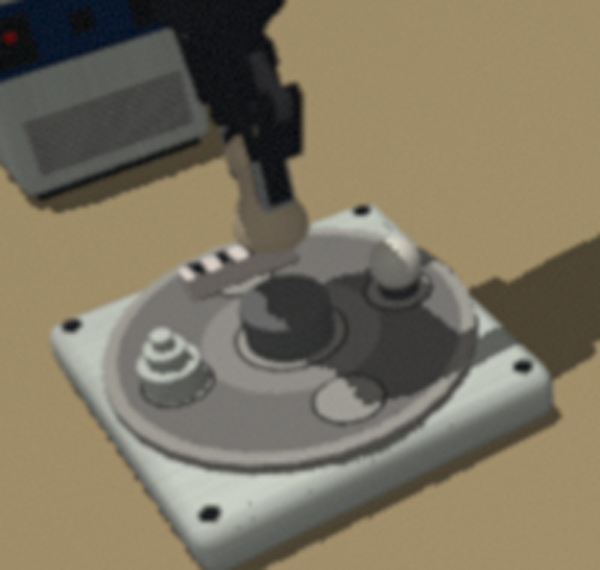

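View pics/w21.png

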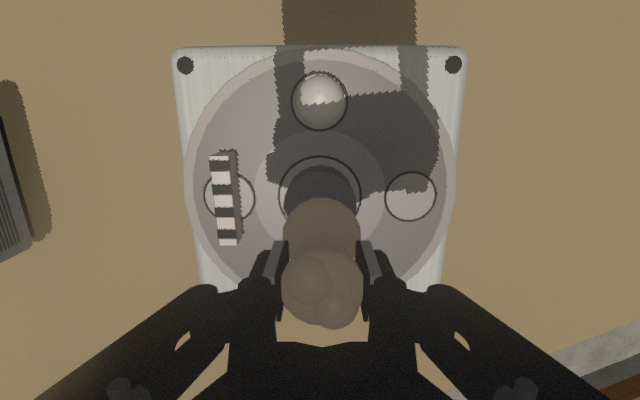

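Emit:
move_arm --pt "-0.1 -0.1 0.5 0 0 0" --pt "-0.05 -0.1 0.9 0 0 0" --pt "0 0 1 0 0 0" --pt "0 0 1 0 0 0" --pt "0 0 0.8 0 0 0" --pt "0 0 0.5 0 0 0" --pt "0 0 0.3 0 0 0" --pt "0 0 0.2 0 0 0" --pt "0 0 0.1 0 0 0" --pt "0 0 0 0 0 0"

```text
time_s: 45.5
eef_pos: [597.0, -73.4, 96.9]
ee_rot: [0.0, 0.208, 0.978, -0.0]
force: [-0.6, 0.8, -1.3]
grip_width: 0.407
```

Run:
```python
from h import *
plan((597.2,-73,95.5),66.1)
im=eyes.capture("scene"); cv2.imwrite("pics/s22.png",cv2.resize(im[60:250,90:290],None,fx=4,fy=4,interpolation=cv2.INTER_CUBIC)[:, :])
```

```text
t 45.50 pos [597.  -73.4  96.9] yawY 66.0 tilt 0.02 j6 -1.47 F [-0.6  0.8 -1.3] g 0.407
  delta tool cm [-0.    0.05  0.14] turn z deg -0.1
```

View pics/s22.png

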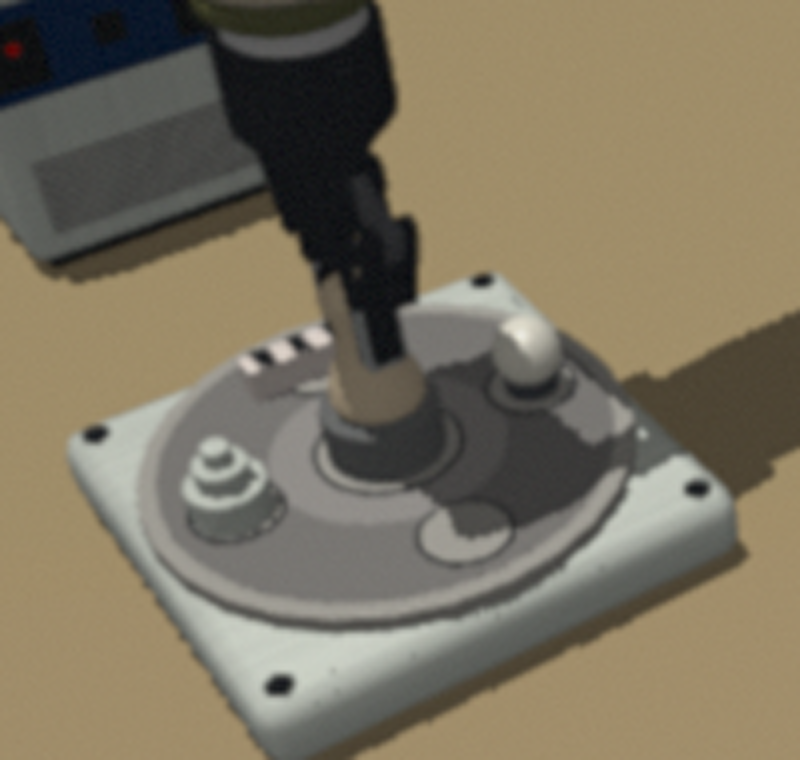

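Emit:
move_arm --pt "0 0.03 0.05 0 0 0" --pt "0 0 0.05 0 0 0" --pt "0 0 0.05 0 0 0" --pt "0 0 0 0 0 0" --pt "0 0 0 0 0 0" --pt "0 0 0 0 0 0" --pt "0 0 0 0 0 0" --pt "0 0 0 0 0 0" --pt "0 0 0 0 0 0" --pt "0 0 0 0 0 0"

```text
time_s: 46.55
eef_pos: [597.0, -73.2, 95.3]
ee_rot: [0.0, 0.208, 0.978, -0.0]
force: [-0.1, 0.1, -1.3]
grip_width: 0.41
```

Emit:
move_arm --pt "0 0 0.03 0 0 0" --pt "0 0 0.03 0 0 0" --pt "0 0 0 0 0 0" --pt "0 0 0 0 0 0" --pt "0 0 0 0 0 0" --pt "0 0 0 0 0 0" --pt "0 0 0 0 0 0" --pt "0 0 0 0 0 0" --pt "0 0 0 0 0 0" --pt "0 0 0 0 0 0"

```text
time_s: 47.55
eef_pos: [597.1, -73.3, 94.9]
ee_rot: [0.0, 0.208, 0.978, -0.0]
force: [-2.1, -1.2, 4.5]
grip_width: 0.407
```

Emit:
move_arm --pt "0 0 0 0 0 0" --pt "0 0 0 0 0 0" --pt "0 0 0 0 0 0" --pt "0 0 0 0 0 0" --pt "0 0 0 0 0 0" --pt "0 0 0 0 0 0" --pt "0 0 0 0 0 0" --pt "0 0 0 0 0 0" --pt "0 0 0 0 0 0" --pt "0 0 0 0 0 0" --grip 6.5

```text
time_s: 48.55
eef_pos: [597.0, -73.2, 94.7]
ee_rot: [0.0, 0.208, 0.978, -0.0]
force: [-0.3, 0.4, -0.4]
grip_width: 0.761
```

Run:
```python
from h import *
plan((597.2,-73,220),66.1)
im=eyes.capture("wrist"); cv2.imwrite("pics/w23.png",im)
```

```text
t 48.55 pos [597.  -73.2  94.7] yawY 66.0 tilt 0.00 j6 -1.47 F [-0.3  0.4 -0.4] g 0.761
  delta tool cm [-1.000e-02  3.000e-02 -1.253e+01] turn z deg -0.1
```

View pics/w23.png

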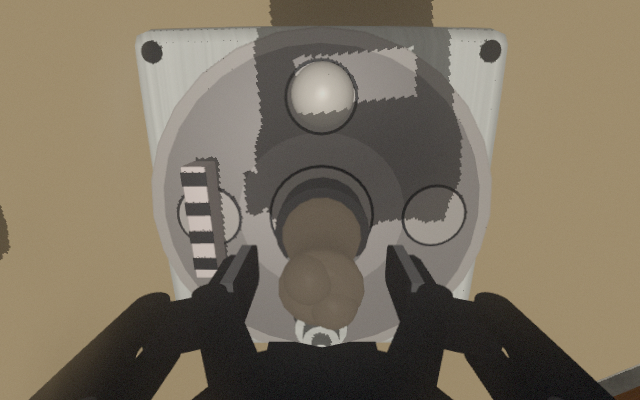

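Contact force showed the bone touching down, and it stands free between the open fingers. Retreating straight up, then away for a final check.

Emit:
move_arm --pt "0 0 -0.5 0 0 0" --pt "0 0 -1 0 0 0" --pt "0 0 -2 0 0 0" --pt "0 0 -2.5 0 0 0" --pt "0 0 -2.5 0 0 0" --pt "0 0 -2.5 0 0 0" --pt "0 0 -2 0 0 0" --pt "0 0 -1.5 0 0 0" --pt "0 0 0 0 0 0" --pt "0 0 0 0 0 0"

```text
time_s: 49.6
eef_pos: [596.9, -73.1, 239.6]
ee_rot: [0.0, 0.208, 0.978, -0.0]
force: [-0.6, 0.7, 0.1]
grip_width: 0.763
```

Emit:
move_arm --pt "1 1.5 0 0 0 0" --pt "2 3 0 0 0 0" --pt "2 3.2 0 0 0 0" --pt "2 3.2 0 0 0 0" --pt "2 3.2 0 0 0 0" --pt "2 3.2 0 0 0 0" --pt "2 3.2 0 0 0 0" --pt "2 3.2 0 0 0 0" --pt "1 1.5 0 0 0 0" --pt "0 0 0 0 0 0"

```text
time_s: 50.6
eef_pos: [551.8, 225.0, 238.8]
ee_rot: [-0.001, 0.206, 0.979, -0.0]
force: [0.2, 0.1, -0.2]
grip_width: 0.761
```

Run:
```python
from h import *
plan((597.2,-73,220),66.1)
im=eyes.capture("top"); cv2.imwrite("pics/t24.png",im)
cv2.imwrite("pics/t24c.png",cv2.resize(im[100:255,360:520],None,fx=3.8,fy=3.8,interpolation=cv2.INTER_CUBIC))
im=eyes.capture("scene"); cv2.imwrite("pics/s24.png",im);cv2.imwrite("pics/s24c.png",cv2.resize(im[90:250,90:290],None,fx=3.7,fy=3.7,interpolation=cv2.INTER_CUBIC))
```

```text
t 50.60 pos [551.8 225.  238.8] yawY 66.2 tilt 0.10 j6 -0.97 F [ 0.2  0.1 -0.2] g 0.761
  delta tool cm [-16.18 -25.44   1.87] turn z deg 0.1
```

View pics/t24c.png

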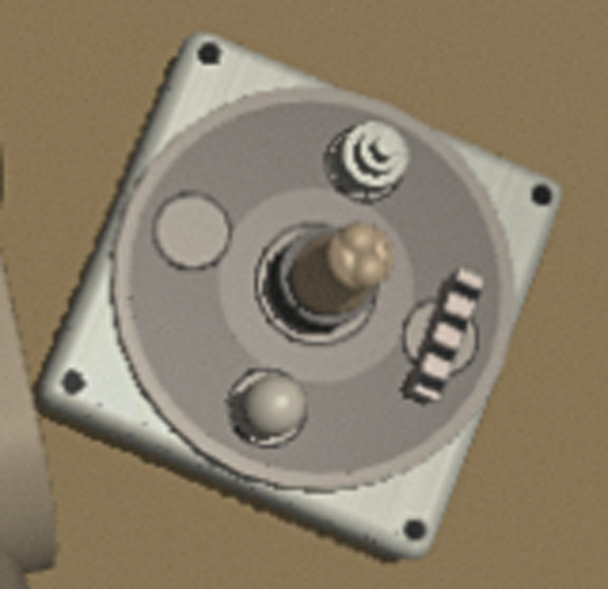

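View pics/s24c.png

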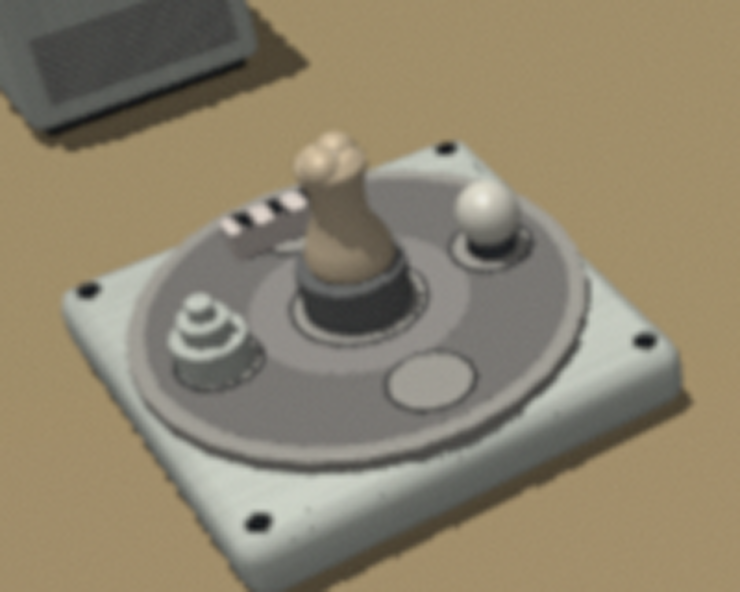

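View pics/t24.png

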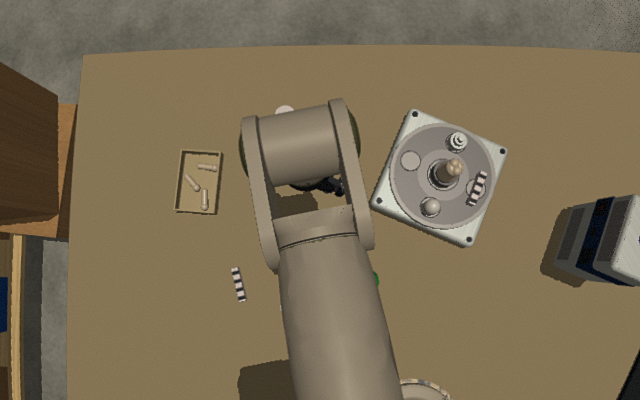

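Run:
```python
from h import *
B=lambda p,s=3.8,o=(360,100):(np.array(p,float)+.5)/s-.5+np.array(o)
S=lambda p:B(p,3.7,(90,90))
u=np.radians(-113.9); X=np.array([np.cos(u),np.sin(u)]); Y=np.array([-X[1],X[0]])
def rep(n,q,C):
    d=q[0,:2]-C; print(n,"tt x %.1f y %.1f"%(d@X,d@Y))
Ct=np.array([599.6,-73.9]); Cs=np.array([595.5,-71.2])
for n,p,z in [("steps",(379,153),97),("ball",(276,405),79),("bar",((469+428)/2,(273+392)/2),75),("bonehead",(361,252),150)]:
    rep("top "+n,plane("top",B(p),z),Ct)
for n,p,z in [("steps",(202,301),97),("ball",(487,211),79),("bonehead",(332,165),148)]:
    rep("scene "+n,plane("scene",S(p),z),Cs)
# stand bottom ellipse / top from scene: expected outlines
print((proj("scene",[(*Cs,55),(*Cs,85),(*Cs,160)])-[90,90]+.5)*3.7-.5)
for r,z in((30,85),(24,85)):
  q=(proj("scene",[(Cs[0]+r*np.cos(t),Cs[1]+r*np.sin(t),z) for t in np.linspace(0,2*np.pi,73)])-[90,90]+.5)*3.7-.5
  print(r,q.min(0),q.max(0))
```

```text
top steps tt x -1.8 y 76.4
top ball tt x 0.0 y -83.2
top bar tt x 80.4 y -0.7
top bonehead tt x -1.3 y 0.3
scene steps tt x -0.7 y 82.2
scene ball tt x 0.4 y -82.9
scene bonehead tt x -2.5 y -0.4
[[360.33570638 301.38865697]
 [350.6857374  258.60904027]
 [324.79642409 143.9094174 ]]
30 [293.91181744 224.66898852] [406.99849749 294.01820377]
24 [305.30386367 231.3438995 ] [395.77247241 286.81425819]
```

Run:
```python
from h import *
im=eyes.capture("scene"); print(ctrl.sense()["time_s"], cv2.absdiff(im[130:340,270:520],cv2.imread("pics/scene0.png")[130:340,270:520]).shape)
cv2.imwrite("pics/s25.png",im)
```

```text
50.75 (210, 250, 3)
```

View pics/s25.png

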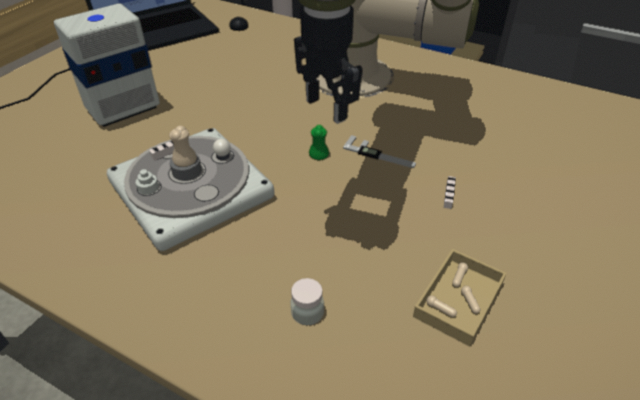

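The jar (307,300), tray (460,295) and callipers (378,152) stand where they were at the start, and the arm is clear of everything. Handing in.

Run:
```python
from h import *
print(order.finish_job())
```

```text
the job is handed in; nothing more can be done
None
```

I set up the turntable as asked and handed the job in after about 51 s, with the arm clear of everything. The scale bar went in front, the stepped target right, the ball target left, the stand in the middle, and the bone upright on top of it. The circle behind is empty.

**Last checks:** In the final pictures, the ball, the steps and the bar read within about 2 mm of their circle centres. The exception is the steps in the top view, which read about 6 mm short. The scene view and a wrist view put them within 1 mm, so I took the top reading as a pixel misread; even 6 mm is within the 12 mm allowed. The stand is about 2 mm off centre. The bone's head sits 1–3 mm from the centre line, so the bone is upright. The jar, tray and callipers appear where they started in the scene view.

**What disagreed:**
- **Fingertips:** they are 15–25 mm short of the stated TCP. My first grasp of the bar closed on nothing just above it, and I corrected for this from then on.
- **Cameras:** the top and scene cameras differ by about 3–4 mm; I averaged them and refined with the wrist camera.

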